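# Lay the drying notebooks in the counterweighted press

## Task

The glue on the spines of the pocket notebooks standing on the table is dry: put them all in the drying press. Lift the press's counterweighted platen until it rests open by itself, then put each notebook into a bay of its own, tipped over to the left so that it lies flat on the bed with its spine to the left, snug and straight along the bay's brass strip and about centred front to back. When all are in, lower the platen so that it rests on them; leave the other things lying about where they are.

Things in the scene. Friction and masses are not known exactly. Their poses are not given: they have to be found in the camera images.
- book_1_mid (a point): pocket notebook, grey cloth cover boards, square back: 104 mm long, 66 mm from fore-edge to spine, 18 mm thick, about 110 g; this point is its centre. x runs along its length, y through its thickness, z from fore-edge to spine. Starts standing on its fore-edge, spine (z) up, centre 33 mm above the table; topples when leaned over 15 degrees; flat, its centre is 9 mm above the support. May be absent
- book_1_spine (a point): middle of the outer face of that notebook's spine, 33 mm from its centre along its z
- book_2_mid (a point): pocket notebook, grey cloth cover boards, square back: 104 mm long, 66 mm from fore-edge to spine, 18 mm thick, about 110 g; this point is its centre. x runs along its length, y through its thickness, z from fore-edge to spine. Starts standing on its fore-edge, spine (z) up, centre 33 mm above the table; topples when leaned over 15 degrees; flat, its centre is 9 mm above the support. May be absent
- book_2_spine (a point): middle of the outer face of that notebook's spine, 33 mm from its centre along its z
- book_3_mid (a point): pocket notebook, grey cloth cover boards, square back: 104 mm long, 66 mm from fore-edge to spine, 18 mm thick, about 110 g; this point is its centre. x runs along its length, y through its thickness, z from fore-edge to spine. Starts standing on its fore-edge, spine (z) up, centre 33 mm above the table; topples when leaned over 15 degrees; flat, its centre is 9 mm above the support. May be absent
- book_3_spine (a point): middle of the outer face of that notebook's spine, 33 mm from its centre along its z
- bay_a (a point): left bay of the press bed (all alike): where the centre of a notebook lies when flat and home. x away from the robot, y left, z up, turned with the press. Bed surface 9 mm below this point, 30 mm above the table. Brass strip 6 mm wide and high along the bay's left, its face 33 mm to +y; clear bed from 61 mm to -y of it, up to a low wooden batten (22 mm wide, 6 mm high) before the next bay; back rail 8 mm high at 63 mm to +x; bed ends 65 mm to -x
- bay_b (a point): middle bay of the press bed (all alike): where the centre of a notebook lies when flat and home. x away from the robot, y left, z up, turned with the press. Bed surface 9 mm below this point, 30 mm above the table. Brass strip 6 mm wide and high along the bay's left, its face 33 mm to +y; clear bed from 61 mm to -y of it, up to a low wooden batten (22 mm wide, 6 mm high) before the next bay; back rail 8 mm high at 63 mm to +x; bed ends 65 mm to -x
- bay_c (a point): right bay of the press bed (all alike): where the centre of a notebook lies when flat and home. x away from the robot, y left, z up, turned with the press. Bed surface 9 mm below this point, 30 mm above the table. Brass strip 6 mm wide and high along the bay's left, its face 33 mm to +y; clear bed from 61 mm to -y of it, up to a low wooden batten (22 mm wide, 6 mm high) before the next bay; back rail 8 mm high at 63 mm to +x; bed ends 65 mm to -x
- platen (a joint): angle (rad) of the counterweighted plywood platen, 318 mm wide, 122 deep, 18 thick: -0.045 shut on the empty bed, 0 level on flat notebooks, grows as the front lifts, stop at 1.95. Balance point about 0.9: below it it falls shut if let go, above it it falls open and rests on its stop. Pivot: level shaft along the bays' y, 107.5 mm behind the bay points in x, 64 mm above them
- platen_bar (a point): middle of the platen's round wooden handle bar, 14 mm thick, 134 mm long, along the bays' y, 45 mm in front of the platen's edge on two rods 55 mm either side of this point. Swings about the pivot: level, it is 213.5 mm before and 46 mm below it (57 mm above the table); open, about 0.32 m above the table. 2 to 5 N lift it
- weight: square brass paperweight with a knob, 50 x 50 x 42 mm, a bystander to be left alone; origin at the centre of its underside
- reel: wooden reel of thread standing up, 35 mm across, 44 mm high, a bystander to be left alone; origin at the centre of its underside
- wax: cake of beeswax, 52 x 38 x 18 mm, a bystander to be left alone; origin at the centre of its underside
There are look-alikes about, which are no part of the job. What is shaped like the part that bears book_3_mid but orange is not meant.

How it is judged:
By the outcome, as a careful person would: the job done as asked, in the order asked, and still so for the second after the job is handed in, with the robot touching nothing.
Of book_1, book_2, book_3 only 2 to 3 are there at a start; the rules pass over those that are not, and their reading is None.
At some moment in a run one of book_1, book_2, book_3 may be knocked a few centimetres aside while the robot is not near it.
Once in a run the grip may slacken for a moment while it holds something.
It also fails if it takes over 210 s, if anything falls off the work surface, if the arm or the gripper's body presses on something with over 40 N, if the wrist force passes 120 N, or if a joint passes its speed limit or range.

## Robot

A 7-joint arm with a two-finger parallel gripper is mounted at the origin on a cart in front of the work surface, level with it; the furniture and walls round the work are solid. World frame = base frame: x ahead of the robot, y to its left, z up, the work surface at z = 0. Lengths are in m, angles in rad, forces in N, time in s.
With the tool pointing down it reaches from about 0.4 to 0.875 m from the base axis. Payload 4.4 kg.
Tool frame: the origin (TCP) lies midway between the tips of the shut fingers; the grasp point (between the pads) lies 19 mm behind it (manip.grip_point_offset is the distance from the TCP to the grasp point, in m); y points along the fingers, z is the direction in which the jaws open and shut, and the axes are right-handed (so a half turn about y gives the same grasp; the last joint's range is limited). The gripper opens to 85 mm and grips with 20 to 120 N. Pads are 22 mm wide; open, the fingers measure 114 mm over their backs; the gripper's body (76 mm by 85 mm) begins 54 mm behind the grasp point. The pads swing forward as they close: fully open they stand 13 mm farther back than shut.
Start: joints at [1.272, 0.628, 0.038, 1.517, -0.027, 0.996, -0.02], TCP at [0.15, -0.632, 0.231] pointing down, gripper open.
Joint ranges: [-3.06, 3.06], [-0.37, 2.12], [-1.25, 1.32], [0.18, 2.47], [-1.1, 4.24], [0.23, 1.98], [-2.94, 2.94]. Speed limits (rad/s): [2.57, 2.57, 3.14, 3.14, 3.14, 3.14, 3.14].

## Interface

Orientations are given as a unit quaternion [x, y, z, w].
In Python, from rig import readout, viewer, order, manip gives the robot as it stands.
- The arm moves only by the tool jog_arm, never from a script. Its argument "series" is a list of rows, each a list of 3 entries, a list of its own where there are three numbers: the shift along the tool's x, y, z in m, then the turn, a rotation vector about the tool's x, y, z in rad, then the opening, from 0 (shut) to 1 (fully open). A call has exactly 8 rows; each row shifts and turns the pose as measured when the row begins, along the tool's axes as they then stand; what a row does not reach is not made up. A row lasts 1/12 s, in which the tool goes at most 41.7 mm and 7.16 degrees, less where a joint would pass 70% of its speed; a pose out of reach is approached as far as the arm can. A call is refused whole if a number of a shift passes 0.0417 or a number of a turn 0.125, either way. A call with a gripper value outside its range is refused whole. The fingers move at their own pace and stop on an object; "squeeze" is the grip in N (left out, the last holds). Time passes only in rows, so rows that do not move let the fingers close, or fill a call up. It gives the time, the measured TCP pose, the force and the opening at its end, in the units of the state.
- readout.observe(): the state, without advancing time (a new reading comes with each control period).
- viewer.capture(name): name is "side" or "top" or "wrist"; returns a dict with "frame" (420x560x3 uint8, blue, green, red), "mtx" (3x3 intrinsics, pixels), "T" (4x4, takes a point from camera to world coordinates). Camera axes: x right, y down, z forward; pixel columns grow to the right and rows downward; lengths in m; the calibration is good to about 2 mm. A picture is of the moment at which its call begins. There is no depth.
- order.sign_off(): hands the job in, once; it reports no verdict.
Trained networks look in the newest picture that a camera, given by its name, has taken for a name from the list of things; names that differ only in an ending like _2 or _b are one class to them, and where a whole thing is asked for, a point or a joint stands for the part that bears it (a point fixed in the world has none). Each returns a list of dicts, best first, with "p" (0 to 1); they miss things now and then, are a little off and sometimes report something else, mostly with a low value. They report only what shows in the picture. A call takes as long as a camera call. They do not tell look-alikes from the thing itself.
- viewer.regions_of(camera, name): "mask" (420x560 bool, what is visible of it) and "bbox" ([left, top, right, bottom] in pixels, round what is visible of it).
- viewer.tip_of(camera, name): "point" ([row, column] in pixels: a listed point, or the origin of a listed thing).
The state is a dict: "time_s": time; "joint_pos": joint angles; "qd": joint speeds; "joint_efforts": joint torques, N m; "ee_pos": TCP position; "tcp_rot": TCP orientation; "ft_force": force on the tool from outside, world axes, zero at the start; "wrist_torque": the same for the moment, N m; "width": finger opening in m.
Only numpy, scipy, OpenCV 4.12 (cv2) and the standard library are available. Lean on these libraries where they do the work, as an engineer would, in place of code of your own. Each camera call takes 0.05 s, during which the arm holds its last target. There are 200 camera calls.

## Working session

There is one attempt and no reset: what is moved stays moved. The work goes in short steps, Python scripts to look and compute and a tool call to move; the robot and the scene stay as the last step left them, time stands still between calls to the robot, and variables do not carry over. Pictures are saved under pics/ and viewed, about 12 in all and at most 16, crops included, and the job is handed in when it is done.

Besides the shell and the picture viewer there is one more tool, called after ">>>" as a command line: name --argument value ..., lists and objects as JSON in quotes. jog_arm: Moves the arm, as the interface text tells. Its arguments: {"type":"object","properties":{"series":{"type":"array"},"squeeze":{"type":"number"}},"required":["series"]}

```bash
mkdir -p pics; ls
python3 - <<'E'
from rig import readout, viewer, order, manip
import cv2, numpy as np
s=readout.observe()
for k,v in s.items(): print(k,np.round(v,3))
print(manip.grip_point_offset, dir(manip))
a=viewer.capture("top"); b=viewer.capture("side")
cv2.imwrite("pics/top0.png",a["frame"]);cv2.imwrite("pics/side0.png",b["frame"])
for c,d in (("top",a),("side",b)):
    print(c,d["mtx"].round(1).tolist(),d["T"].round(4).tolist())
    for n in ["book_1_mid","book_1_spine","bay_a","platen_bar","weight","reel","wax"]:
        print(n,[(round(float(r["p"]),2),np.round(r["point"],1).tolist()) for r in viewer.tip_of(c,n)][:8])
E
```

```text
pics
time_s 0.0
joint_pos [ 1.272  0.629  0.038  1.518 -0.027  0.996 -0.02 ]
qd [ 0.     0.    -0.    -0.    -0.001  0.001  0.001]
joint_efforts [ 1.0000e-03 -5.6342e+01  1.2260e+00 -1.9345e+01  1.1000e-02  1.0000e-02
  0.0000e+00]
ee_pos [ 0.15  -0.632  0.23 ]
tcp_rot [-0.082  0.703 -0.702  0.082]
ft_force [ 0.956  0.278 -0.072]
wrist_torque [ 0.007 -0.035  0.028]
width 0.086
0.0187 ['PlanningError', '__class__', '__delattr__', '__dict__', '__dir__', '__doc__', '__eq__', '__format__', '__ge__', '__getattribute__', '__getstate__', '__gt__', '__hash__', '__init__', '__init_subclass__', '__le__', '__lt__', '__module__', '__ne__', '__new__', '__reduce__', '__reduce_ex__', '__repr__', '__setattr__', '__sizeof__', '__str__', '__subclasshook__', '__weakref__', 'grip_point_offset']
top [[477.6, 0.0, 278.5], [0.0, 477.6, 213.6], [0.0, 0.0, 1.0]] [[-0.0013, -0.9983, 0.0582, 0.4159], [-0.9999, 0.0019, 0.0107, 0.0153], [-0.0107, -0.0582, -0.9982, 1.7959], [0.0, 0.0, 0.0, 1.0]]
book_1_mid [(0.73, [231.8, 205.9]), (0.49, [238.7, 272.8]), (0.26, [246.9, 378.7])]
book_1_spine [(0.59, [229.9, 206.7])]
bay_a [(0.84, [217.8, 366.1]), (0.74, [232.0, 334.7]), (0.73, [211.2, 391.7])]
platen_bar [(0.81, [248.7, 375.7])]
weight [(0.51, [187.0, 174.9])]
reel []
wax [(0.58, [193.1, 193.6])]
side [[509.7, 0.0, 271.7], [0.0, 509.7, 209.3], [0.0, 0.0, 1.0]] [[-0.936, -0.2243, 0.2713, 0.114], [-0.3516, 0.5568, -0.7526, 1.1844], [0.0177, -0.7998, -0.6, 1.0392], [0.0, 0.0, 0.0, 1.0]]
book_1_mid [(0.93, [295.7, 262.4])]
book_1_spine [(0.92, [287.2, 266.9]), (0.64, [296.2, 264.3])]
bay_a [(0.85, [164.4, 315.6]), (0.76, [199.6, 314.4]), (0.65, [181.1, 314.6])]
platen_bar [(0.69, [181.5, 340.4])]
weight [(0.64, [324.2, 182.7])]
reel [(0.55, [290.6, 178.0])]
wax [(0.64, [303.4, 200.5])]
```

Run:
```python
import cv2
a=cv2.imread("pics/top0.png");b=cv2.imread("pics/side0.png")
cv2.imwrite("pics/top0c.png",cv2.resize(a[130:330,130:450],None,fx=2.5,fy=2.5,interpolation=cv2.INTER_CUBIC))
cv2.imwrite("pics/side0c.png",cv2.resize(b[120:390,120:480],None,fx=2.2,fy=2.2,interpolation=cv2.INTER_CUBIC))
```

```text
(no output)
```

View pics/top0c.png

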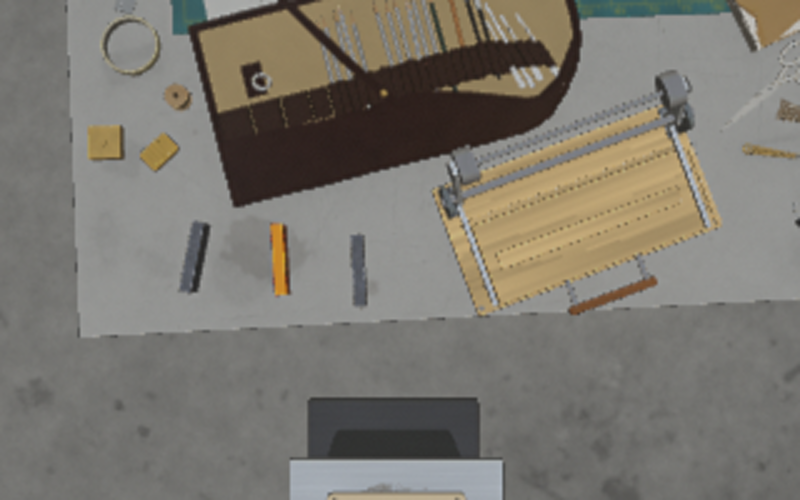

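View pics/side0c.png

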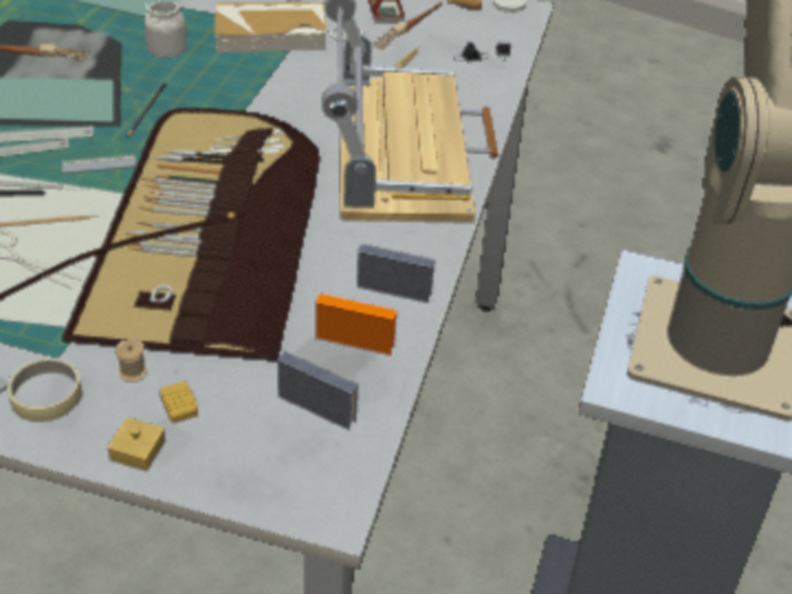

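The top view shows two grey notebooks standing at full-frame pixels (207,232) and (273,238). An orange look-alike at (242,233) is not meant. The press is shut, with its bar at about (375,248). The side view agrees: grey at (264,296) and (300,244), orange at (281,267). So two notebooks are present.

```bash
cat > h.py <<'E'
import numpy as np, cv2
from scipy.optimize import minimize
from scipy.spatial.transform import Rotation as R
from rig import readout, viewer
def proj(c,P):
    q=(np.c_[np.atleast_2d(P),np.ones(len(np.atleast_2d(P)))]@np.linalg.inv(c["T"]).T)[:,:3]@c["mtx"].T
    return q[:,:2]/q[:,2:]
def ray(c,uv):
    return c["T"][:3,3], c["T"][:3,:3]@np.linalg.inv(c["mtx"])@np.array([uv[0],uv[1],1.])
def at_z(c,uv,z):
    o,d=ray(c,uv); return o+d*(z-o[2])/d[2]
def tri(obs):
    A=np.zeros((3,3));b=np.zeros(3)
    for c,uv in obs:
        o,d=ray(c,uv); d=d/np.linalg.norm(d); M=np.eye(3)-np.outer(d,d); A+=M;b+=M@o
    return np.linalg.solve(A,b)
def box(x,y,yaw,zc,dims):
    s=np.array([[i,j,k] for i in(-1,1) for j in(-1,1) for k in(-1,1)])*np.array(dims)/2
    return s@R.from_euler('z',yaw).as_matrix().T+[x,y,zc]
def fit_box(obs,x0,zc,dims):
    """obs: [(cam,mask)]; maximise silhouette IoU over x,y,yaw, at 4x resolution"""
    S=4
    ms=[(c,cv2.resize(m.astype(np.uint8),None,fx=S,fy=S,interpolation=cv2.INTER_LINEAR)) for c,m in obs]
    def f(p):
        t=0
        for c,m in ms:
            h=cv2.convexHull(((proj(c,box(*p,zc,dims))+.5)*S).astype(np.float32))
            k=np.zeros_like(m); cv2.fillConvexPoly(k,h.astype(np.int32),1)
            t+=1-(k&m).sum()/max(1,(k|m).sum())
        return t
    x0=np.array(x0,float); best=None
    for dy in(-.25,0,.25):
        s=[x0+[0,0,dy]]+[x0+[0,0,dy]+np.array(v) for v in([.015,0,0],[0,.015,0],[0,0,.15])]
        r=minimize(f,x0,method='Nelder-Mead',options=dict(initial_simplex=s,xatol=1e-4,fatol=1e-4))
        if best is None or r.fun<best.fun: best=r
    return best.x,best.fun
def st():
    s=readout.observe(); r=R.from_quat(s["tcp_rot"]).as_matrix()
    print("t",round(s["time_s"],2),"tcp",np.round(s["ee_pos"],4),"w",round(s["width"],4),"F",np.round(s["ft_force"],1))
    print("tool x",r[:,0].round(3),"y",r[:,1].round(3),"z",r[:,2].round(3),"q",np.round(s["joint_pos"],2))
    return s,r
E
python3 - <<'E'
from h import *
C={n:viewer.capture(n) for n in("top","side")}
reg={n:viewer.regions_of(n,"book_1_mid") for n in C}
for n in C:
    for r in reg[n]: 
        m=r["mask"]; print(n,round(r["p"],2),r["bbox"],m.sum(),C[n]["frame"][m].mean(0).round(0))
# colour masks
def grey(c,win):
    f=c["frame"].astype(int); m=(f.max(2)<125)&(f.max(2)-f.min(2)<30); k=np.zeros_like(m); l,t,r,b=win; k[t:b,l:r]=m[t:b,l:r]
    n,lab,s,_=cv2.connectedComponentsWithStats(k.astype(np.uint8)); i=1+s[1:,4].argmax(); print("area",s[i].tolist()); return lab==i
for wt,ws in (((195,212,222,256),(240,270,290,320)),((262,216,284,258),(275,225,325,262))):
    mt,ms=grey(C["top"],wt),grey(C["side"],ws)
    uv=np.argwhere(mt).mean(0)[::-1]; p=at_z(C["top"],uv,.045)
    print("book",fit_box([(C["top"],mt),(C["side"],ms)],[p[0],p[1],0],.033,(.104,.018,.066)),
      fit_box([(C["top"],mt)],[p[0],p[1],0],.033,(.104,.018,.066)))
# bar
o={}
for n,w in(("top",(350,236,398,262)),("side",(335,160,352,200))):
    f=C[n]["frame"].astype(int); m=(f[...,2]-f[...,0]>45)&(f[...,2]<170); k=np.zeros_like(m); l,t,r,b=w;k[t:b,l:r]=m[t:b,l:r]
    pts=np.argwhere(k)[:,::-1].astype(np.float32); o[n]=cv2.minAreaRect(pts); print(n,len(pts),o[n])
print("bar",tri([(C[n],o[n][0]) for n in o]), at_z(C["top"],o["top"][0],.047))
bx=cv2.boxPoints(o["top"]); print([at_z(C["top"],u,.047)[:2].round(4).tolist() for u in bx])
for n in C:
    print([(np.round(at_z(C[n],r["point"][::-1],.039),3).tolist()) for r in viewer.tip_of(n,"bay_a")])
    print("bar tip",[at_z(C[n],r["point"][::-1],.047).round(3) for r in viewer.tip_of(n,"platen_bar")])
st()
E
```

```text
top 0.57 [200.9, 214.7, 211.7, 248.4] 228 [86. 82. 81.]
side 0.81 [245.2, 279.3, 280.8, 312.2] 765 [81. 78. 76.]
area [201, 218, 14, 30, 233]
area [240, 270, 43, 45, 853]
book (array([ 0.45058015,  0.29583911, -0.18437137]), np.float64(0.3328717289113786)) (array([ 0.44831429,  0.29590391, -0.18302975]), np.float64(0.08517350157728709))
area [270, 223, 7, 30, 169]
area [282, 232, 35, 26, 646]
book (array([0.42899165, 0.05440216, 0.05567731]), np.float64(0.24087357319943115)) (array([0.42909722, 0.05401466, 0.05191328]), np.float64(0.10342316096139836))
top 134 ((371.0048522949219, 241.65609741210938), (17.53219985961914, 39.16347885131836), 69.775146484375)
side 64 ((342.1923522949219, 179.4615478515625), (21.376659393310547, 2.941741943359375), 78.69007110595703)
bar [ 0.40290441 -0.30474735  0.0534242 ] [ 0.41457002 -0.30336188  0.047     ]
[[0.42, -0.2254], [0.4692, -0.36], [0.4092, -0.3812], [0.3601, -0.2469]]
[[0.456, -0.174, 0.039], [0.521, -0.392, 0.039], [0.493, -0.287, 0.039]]
bar tip [array([ 0.391, -0.315,  0.047])]
[[0.496, -0.268, 0.039], [0.449, -0.185, 0.039], [0.523, -0.395, 0.039]]
bar tip [array([0.6  , 0.468, 0.047]), array([ 0.396, -0.315,  0.047])]
t 1.2 tcp [ 0.15   -0.6325  0.2313] w 0.0854 F [-0.3 -0.   0.8]
tool x [-0.973 -0.231 -0.   ] y [ 0. -0. -1.] z [ 0.231 -0.973  0.   ] q [ 1.27  0.63  0.04  1.52 -0.03  1.   -0.02]
```

>>> jog_arm --series '[[[-0.0257, 0, -0.021], [0, 0, 0], 1], [[-0.0257, 0, -0.021], [0, 0, 0], 1], [[-0.0257, 0, -0.021], [0, 0, 0], 1], [[-0.0257, 0, -0.021], [0, 0, 0], 1], [[-0.0257, 0, -0.021], [0, 0, 0], 1], [[-0.0257, 0, -0.021], [0, 0, 0], 1], [[-0.0257, 0, -0.021], [0, 0, 0], 1], [[-0.0257, 0, -0.021], [0, 0, 0], 1]]'

```text
time_s: 1.87
ee_pos: [0.3097, -0.4225, 0.2295]
tcp_rot: [0.078, -0.7, 0.706, -0.074]
ft_force: [0.4, 0.8, -0.7]
width: 0.0854
```

>>> jog_arm --series '[[[-0.0257, 0, -0.021], [0, 0, 0], 1], [[-0.0257, 0, -0.021], [0, 0, 0], 1], [[-0.0257, 0, -0.021], [0, 0, 0], 1], [[-0.0257, 0, -0.021], [0, 0, 0], 1], [[0, 0, 0], [0, -0.12, 0], 1], [[0, 0, 0], [0, -0.12, 0], 1], [[0, 0, 0], [0, -0.12, 0], 1], [[0, 0, 0], [0, -0.12, 0], 1]]'

```text
time_s: 2.53
ee_pos: [0.4051, -0.3018, 0.2302]
tcp_rot: [0.248, -0.659, 0.665, -0.248]
ft_force: [0.2, -0.8, 0.7]
width: 0.0853
```

>>> jog_arm --series '[[[0, 0, 0], [0, -0.12, 0], 1], [[0, 0, 0], [0, -0.12, 0], 1], [[0, 0, 0], [0, -0.12, 0], 1], [[0, 0, 0], [0, -0.12, 0], 1], [[0, 0, 0], [0, -0.12, 0], 1], [[0, 0, 0], [0, -0.12, 0], 1], [[0, 0, 0], [0, -0.12, 0], 1], [[0, 0, 0], [0, -0.12, 0], 1]]'

```text
time_s: 3.2
ee_pos: [0.4064, -0.3017, 0.2317]
tcp_rot: [0.536, -0.459, 0.466, -0.533]
ft_force: [0.2, -0.6, -0.2]
width: 0.0853
```

Run:
```python
from h import *
st()
c=viewer.capture("wrist"); cv2.imwrite("pics/w1.png",c["frame"]); print(c["mtx"].round(1).tolist(),c["T"].round(3).tolist())
for n in("platen_bar","bay_a"): print(n,[(round(r["p"],2),np.round(r["point"],1),at_z(c,r["point"][::-1],.047).round(3)) for r in viewer.tip_of("wrist",n)])
```

```text
t 3.2 tcp [ 0.4064 -0.3017  0.2317] w 0.0853 F [ 0.2 -0.6 -0.2]
tool x [ 0.144 -0.99   0.01 ] y [ 0.006 -0.01  -1.   ] z [0.99  0.144 0.004] q [ 0.85  0.44 -0.38  1.91  0.23  0.82  0.49]
[[367.8, 0.0, 278.3], [0.0, 367.8, 214.1], [0.0, 0.0, 1.0]] [[0.99, 0.135, 0.049, 0.394], [0.144, -0.94, -0.31, -0.223], [0.004, 0.314, -0.949, 0.373], [0.0, 0.0, 0.0, 1.0]]
platen_bar [(0.66, array([197.6, 258.4]), array([ 0.39 , -0.317,  0.047]))]
bay_a [(0.76, array([285.6, 385.4]), array([ 0.527, -0.389,  0.047])), (0.58, array([173.5, 371.3]), array([ 0.488, -0.28 ,  0.047])), (0.57, array([ 27.9, 352. ]), array([ 0.446, -0.166,  0.047]))]
```

View pics/w1.png

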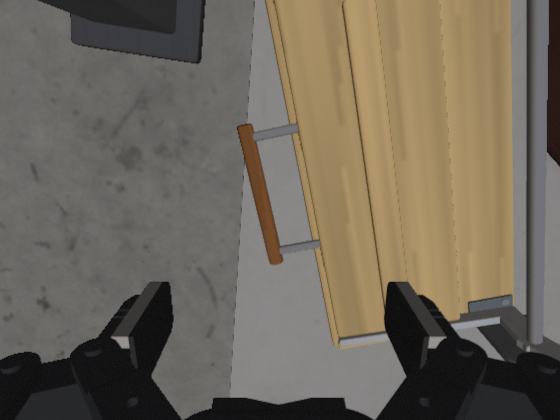

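The wrist view shows the shut platen. Its brown bar runs from (245,126) to (276,262), with the rods at (275,131) and (300,246). The bar lies clear of the fingers.

Run:
```python
from h import *
c=viewer.capture("wrist"); f=c["frame"].astype(int)
m=(f[...,2]-f[...,0]>45)&(f[...,2]<165); k=np.zeros(m.shape,np.uint8); k[118:270,236:286]=m[118:270,236:286]
k=cv2.morphologyEx(k,cv2.MORPH_OPEN,np.ones((5,5)))
r=cv2.minAreaRect(np.argwhere(k)[:,::-1].astype(np.float32)); print(r)
b=cv2.boxPoints(r); w=np.array([at_z(c,u,.049)[:2] for u in b]); print(w.round(4).tolist(),w.mean(0))
for i in range(4):
    d=w[(i+1)%4]-w[i]; print(np.hypot(*d).round(4),np.degrees(np.arctan2(d[1],d[0])))
```

```text
((259.8788146972656, 194.6475372314453), (142.86355590820312, 14.545398712158203), 76.63977813720703)
[[0.3639, -0.2557], [0.3756, -0.2512], [0.4219, -0.3774], [0.4087, -0.3827]] [ 0.39252487 -0.31675124]
0.0125 20.673838175407127
0.1343 -69.8571931221238
0.0142 -157.70245456898724
0.1348 109.44263512550917
```

>>> jog_arm --series '[[[0, 0, 0], [0, -0.1, 0], 0.45], [[0, 0, 0], [0, -0.1, 0], 0.45], [[0.005, 0, -0.009], [0, 0, 0], 0.45], [[0.005, 0, -0.009], [0, 0, 0], 0.45], [[0, 0.03, 0], [0, 0, 0], 0.45], [[0, 0.03, 0], [0, 0, 0], 0.45], [[0, 0.02, 0], [0, 0, 0], 0.45], [[0, 0, 0], [0, 0, 0], 0.45]]'

```text
time_s: 4.07
ee_pos: [0.3905, -0.3252, 0.1515]
tcp_rot: [0.574, -0.411, 0.424, -0.567]
ft_force: [-0.9, -0.0, 0.4]
width: 0.0383
```

Run:
```python
from h import *
s,r=st(); print(r.T@(np.array([.3925,-.317,.030])-s["ee_pos"]), "yaw err", .347-np.arctan2(r[1,2],r[0,2]))
```

```text
t 4.07 tcp [ 0.3905 -0.3252  0.1515] w 0.0383 F [-0.9 -0.   0.4]
tool x [ 0.303 -0.953  0.019] y [ 0.009 -0.018 -1.   ] z [0.953 0.303 0.003] q [ 0.88  0.56 -0.36  2.    0.34  0.63  0.6 ]
[-0.00959397  0.12136074  0.00403782] yaw err 0.03918016696440324
```

>>> jog_arm --series '[[[0, 0, 0], [0, -0.04, 0.019], 0.45], [[-0.01, 0, 0.004], [0, 0, 0], 0.45], [[0, 0.03, 0], [0, 0, 0], 0.45], [[0, 0.03, 0], [0, 0, 0], 0.45], [[0, 0.03, 0], [0, 0, 0], 0.45], [[0, 0.025, 0], [0, 0, 0], 0.45], [[0, 0.005, 0], [0, 0, 0], 0.45], [[0, 0, 0], [0, 0, 0], 0.45]]'

```text
time_s: 4.73
ee_pos: [0.3937, -0.3179, 0.0355]
tcp_rot: [0.574, -0.408, 0.419, -0.573]
ft_force: [0.8, 0.4, 0.3]
width: 0.0384
```

Run:
```python
from h import *
s,r=st(); print(r.T@(np.array([.3925,-.317,.030])-s["ee_pos"]), "yaw err", .347-np.arctan2(r[1,2],r[0,2]))
```

```text
t 4.73 tcp [ 0.3937 -0.3179  0.0355] w 0.0384 F [0.8 0.4 0.3]
tool x [ 0.316 -0.949  0.013] y [ 0.012 -0.01  -1.   ] z [0.949 0.316 0.008] q [ 0.77  0.75 -0.23  2.07  0.46  0.35  0.49]
[-0.00131607  0.0055122  -0.00085083] yaw err 0.0250381605072566
```

>>> jog_arm --series '[[[-0.001, 0.004, 0], [0, -0.022, 0], 0.45], [[0, 0.001, 0], [0, 0, 0], 0.3], [[0, 0, 0], [0, 0, 0], 0], [[0, 0, 0], [0, 0, 0], 0], [[0, 0, 0], [0, 0, 0], 0], [[0, 0, 0], [0, 0, 0], 0], [[0, 0, 0], [0, 0, 0], 0], [[0, 0, 0], [0, 0, 0], 0]]' --squeeze 35

```text
time_s: 5.4
ee_pos: [0.3934, -0.3183, 0.0366]
tcp_rot: [0.579, -0.4, 0.414, -0.577]
ft_force: [-2.0, 0.0, -1.7]
width: 0.0127
```

Run:
```python
from h import *
s,r=st()
P=np.array([.591,-.245,.103]); g=s["ee_pos"]-r[:,1]*.0187; d=g-P
e=np.array([.940,.340,0]); print("radial",d@e,d[2],np.hypot(d@e,d[2]))
for th in np.arange(0,1.6,.1):
    a=th-.257; print(round(th-.045,2), "fwd",round(.2184*(np.cos(.257)-np.cos(a)),4),"up",round(.2184*(np.sin(a)+np.sin(.257)),4))
```

```text
t 5.4 tcp [ 0.3934 -0.3183  0.0366] w 0.0127 F [-2.   0.  -1.7]
tool x [ 0.336 -0.942  0.019] y [ 0.014 -0.015 -1.   ] z [0.942 0.336 0.008] q [ 0.77  0.75 -0.22  2.07  0.47  0.35  0.5 ]
radial -0.21081964284009358 -0.04769850471860616 0.21614825735965468
-0.04 fwd 0.0 up 0.0
0.06 fwd -0.0045 up 0.0214
0.16 fwd -0.0068 up 0.0431
0.26 fwd -0.007 up 0.0649
0.36 fwd -0.0049 up 0.0866
0.46 fwd -0.0008 up 0.1081
0.56 fwd 0.0055 up 0.129
0.66 fwd 0.0139 up 0.1491
0.76 fwd 0.0242 up 0.1684
0.86 fwd 0.0364 up 0.1865
0.96 fwd 0.0504 up 0.2033
1.06 fwd 0.0659 up 0.2186
1.16 fwd 0.0829 up 0.2323
1.26 fwd 0.1012 up 0.2442
1.36 fwd 0.1206 up 0.2542
1.46 fwd 0.1409 up 0.2623
```

>>> jog_arm --series '[[[0, -0.01, -0.002], [0, 0, 0], 0], [[0, -0.011, -0.002], [0, 0, 0], 0], [[0, -0.011, -0.002], [0, 0, 0], 0], [[0, -0.011, -0.001], [0, 0, 0], 0], [[0, -0.011, 0], [0, 0, 0], 0], [[0, -0.011, 0.001], [0, 0, 0], 0], [[0, -0.011, 0.001], [0, 0, 0], 0], [[0, -0.011, 0.002], [0, 0, 0], 0]]'

```text
time_s: 6.07
ee_pos: [0.3907, -0.3194, 0.1325]
tcp_rot: [0.579, -0.398, 0.417, -0.577]
ft_force: [-0.3, -1.2, -3.1]
width: 0.0128
```

```bash
cat > pl.py <<'E'
from h import *
s,r=st()
P=np.array([.591,-.245,.103]); g=s["ee_pos"]-r[:,1]*.0187; d=g-P
e=np.array([.940,.340,0]); x=d@e
print("radial",x.round(4),d[2].round(4),np.hypot(x,d[2]).round(4),"theta if held",(np.arctan2(d[2],-x)+.212).round(3),"lateral",(d@np.array([-.34,.94,0])).round(4))
E
python3 pl.py
python3 - <<'E'
from h import *
for n in("top","side"):
    c=viewer.capture(n); print(n,[(round(q["p"],2),np.round(q["point"],1)) for q in viewer.tip_of(n,"platen_bar")])
s=readout.observe();print(proj(c,[s["ee_pos"]+[0,0,.0187]]))
E
```

```text
t 6.07 tcp [ 0.3907 -0.3194  0.1325] w 0.0128 F [-0.3 -1.2 -3.1]
tool x [ 0.336 -0.941  0.023] y [ 0.02  -0.017 -1.   ] z [0.942 0.337 0.013] q [ 0.88  0.58 -0.36  2.03  0.38  0.56  0.59]
radial -0.2138 0.0482 0.2192 theta if held 0.434 lateral -0.0014
top [(0.72, array([247.1, 380.4]))]
side [(0.55, array([154.1, 343.2]))]
[[346.11481659 154.1719059 ]]
```

>>> jog_arm --series '[[[0, -0.016, 0.004], [0, 0, 0], 0], [[0, -0.016, 0.006], [0, 0, 0], 0], [[0, -0.016, 0.007], [0, 0, 0], 0], [[0, -0.015, 0.009], [0, 0, 0], 0], [[0, -0.014, 0.011], [0, 0, 0], 0], [[0, -0.013, 0.012], [0, 0, 0], 0], [[0, -0.012, 0.013], [0, 0, 0], 0], [[0, -0.011, 0.014], [0, 0, 0], 0]]'

```text
time_s: 6.93
ee_pos: [0.4394, -0.3014, 0.2416]
tcp_rot: [0.586, -0.413, 0.409, -0.564]
ft_force: [-9.8, -2.4, 7.4]
width: 0.0124
```

```bash
python3 pl.py
```

```text
t 6.93 tcp [ 0.4394 -0.3014  0.2416] w 0.0124 F [-9.8 -2.4  7.4]
tool x [ 0.325 -0.946  0.013] y [-0.023 -0.022 -0.999] z [ 0.945  0.324 -0.029] q [ 0.82  0.48 -0.43  1.82  0.28  0.91  0.59]
radial -0.1611 0.1573 0.2251 theta if held 0.985 lateral -0.0012
```

>>> jog_arm --series '[[[0, -0.003, 0.012], [0, 0, 0], 0], [[0, -0.006, 0.012], [0, 0, 0], 0], [[0, -0.008, 0.012], [0, 0, 0], 0], [[0, -0.008, 0.012], [0, 0, 0], 0], [[0, -0.007, 0.012], [0, 0, 0], 0], [[0, -0.006, 0.012], [0, 0, 0], 0], [[0, -0.005, 0.012], [0, 0, 0], 0], [[0, -0.002, 0.005], [0, 0, 0], 0]]'

```text
time_s: 7.6
ee_pos: [0.4913, -0.2823, 0.286]
tcp_rot: [0.603, -0.435, 0.393, -0.541]
ft_force: [-2.4, 0.3, 1.9]
width: 0.0124
```

```bash
python3 pl.py
```

```text
t 7.6 tcp [ 0.4913 -0.2823  0.286 ] w 0.0124 F [-2.4  0.3  1.9]
tool x [ 0.313 -0.95   0.003] y [-0.101 -0.036 -0.994] z [ 0.945  0.31  -0.107] q [ 0.69  0.51 -0.41  1.61  0.29  1.15  0.5 ]
radial -0.1045 0.2016 0.227 theta if held 1.305 lateral -0.0012
```

>>> jog_arm --series '[[[0, -0.003, 0.013], [0, 0, 0], 0], [[0, -0.004, 0.013], [0, 0, 0], 0], [[0, -0.003, 0.013], [0, 0, 0], 0], [[0, -0.002, 0.013], [0, 0, 0], 0], [[0, -0.001, 0.013], [0, 0, 0], 0], [[0, 0, 0.013], [0, 0, 0], 0], [[0, 0, 0], [0, 0, 0], 0.5], [[0, 0, 0], [0, 0, 0], 0.6]]'

```text
time_s: 8.27
ee_pos: [0.5595, -0.2564, 0.3103]
tcp_rot: [0.61, -0.437, 0.391, -0.534]
ft_force: [1.3, 0.5, 0.6]
width: 0.0356
```

```bash
python3 pl.py
```

```text
t 8.27 tcp [ 0.5595 -0.2564  0.3103] w 0.0356 F [1.3 0.5 0.6]
tool x [ 0.314 -0.95   0.01 ] y [-0.115 -0.049 -0.992] z [ 0.943  0.31  -0.124] q [ 0.57  0.58 -0.41  1.42  0.3   1.3   0.43]
radial -0.0312 0.2258 0.228 theta if held 1.646 lateral 0.0001
```

>>> jog_arm --series '[[[0, -0.025, 0], [0, 0, 0], 0.6], [[0, -0.025, 0], [0, 0, 0], 0.6], [[0, -0.02, 0], [0, 0, 0], 0.6], [[0, 0, 0], [0.12, 0, 0.01], 0.8], [[-0.033, 0, -0.002], [0, 0, 0], 1], [[-0.033, 0, -0.002], [0, 0, 0], 1], [[-0.033, 0, -0.002], [0, 0, 0], 1], [[-0.033, 0, -0.002], [0, 0, 0], 1]]'

```text
time_s: 8.93
ee_pos: [0.5162, -0.1396, 0.3732]
tcp_rot: [0.57, -0.424, 0.419, -0.566]
ft_force: [0.3, 1.6, 0.4]
width: 0.0855
```

>>> jog_arm --series '[[[-0.033, 0, -0.002], [0, 0, 0], 1], [[-0.033, 0, -0.002], [0, 0, 0], 1], [[-0.033, 0, -0.002], [0, 0, 0], 1], [[-0.033, 0, -0.002], [0, 0, 0], 1], [[-0.033, 0, -0.002], [0, 0, 0], 1], [[0, 0.01, 0], [0, 0.12, 0], 1], [[0, 0.01, 0], [0, 0.12, 0], 1], [[0, 0.01, 0], [0, 0.12, 0], 1]]'

```text
time_s: 9.6
ee_pos: [0.4488, 0.0263, 0.3395]
tcp_rot: [-0.483, 0.522, -0.515, 0.478]
ft_force: [-0.4, 0.1, 0.1]
width: 0.0854
```

>>> jog_arm --series '[[[0, 0.01, 0], [0, 0.12, 0], 1], [[0, 0.01, 0], [0, 0.12, 0], 1], [[0, 0.01, 0], [0, 0.12, 0], 1], [[0, 0.01, 0], [0, 0.12, 0], 1], [[0, 0.01, 0], [0, 0.12, 0], 1], [[0, 0.01, 0], [0, 0.12, 0], 1], [[0, 0.01, 0], [0, 0.12, 0], 1], [[0, 0.01, 0], [0, 0.12, 0], 1]]'

```text
time_s: 10.27
ee_pos: [0.4426, 0.0225, 0.2504]
tcp_rot: [-0.179, 0.688, -0.684, 0.165]
ft_force: [-0.6, 0.3, 0.4]
width: 0.0854
```

Run:
```python
from h import *
st()
C={n:viewer.capture(n) for n in("top","wrist","side")}
a=cv2.resize(C["top"]["frame"][150:270,180:440],None,fx=3,fy=3,interpolation=cv2.INTER_CUBIC)[:,:780]
cv2.imwrite("pics/t2.png",a)
cv2.imwrite("pics/w2.png",C["wrist"]["frame"])
```

```text
t 10.27 tcp [0.4426 0.0225 0.2504] w 0.0854 F [-0.6  0.3  0.4]
tool x [-0.881 -0.472  0.019] y [-0.021 -0.    -1.   ] z [ 0.472 -0.881 -0.01 ] q [ 0.09  0.33 -0.26  2.02  0.11  0.83 -1.32]
```

View pics/t2.png

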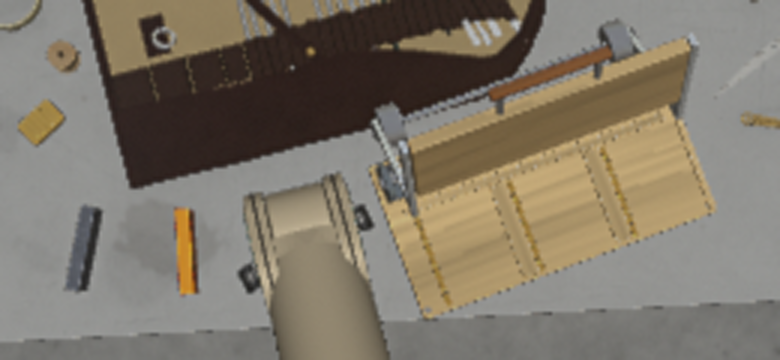

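View pics/w2.png

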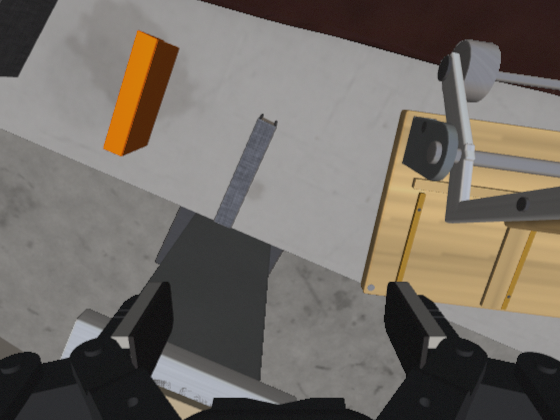

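The top view shows the platen resting open. Brass strips are at full-frame about (324,237), (355,225) and (385,214). The orange look-alike and the far grey book are unmoved. In the wrist view the near grey book's spine runs from (266,118) to (222,222).

Run:
```python
from h import *
C={n:viewer.capture(n) for n in("top","wrist")}
c=C["wrist"]
pts=[at_z(c,u,.066) for u in((266,119),(222,221))]; print("spine ends",np.round(pts,4), "mid",np.mean(pts,0)[:2].round(4),"len",np.linalg.norm(pts[0]-pts[1]).round(4),"yaw",np.arctan2(*(pts[0]-pts[1])[[1,0]]).round(3))
print([(round(q["p"],2),at_z(c,q["point"][::-1],.066).round(4)) for q in viewer.tip_of("wrist","book_1_spine")])
c=C["top"]; f=c["frame"].astype(int)
m=(f[...,1]-f[...,0]>70); 
for w in((315,215,334,254),(346,205,364,243),(376,194,394,232)):
    l,t,r,b=w; k=np.zeros(m.shape,np.uint8); k[t:b,l:r]=m[t:b,l:r]
    p=np.argwhere(k)[:,::-1].astype(np.float32)
    if len(p)<8: print(len(p)); continue
    vx,vy,x0,y0=cv2.fitLine(p,cv2.DIST_HUBER,0,.01,.01).ravel()
    t_=(p-[x0,y0])@[vx,vy]; e=[at_z(c,(x0+vx*q,y0+vy*q),.036)[:2] for q in(t_.min(),t_.max())]
    d=e[0]-e[1]; d=d*np.sign(d[0]); print(len(p),np.round(e,4).tolist(),"mid",np.mean(e,0).round(4),"len",np.hypot(*d).round(4),"yaw",np.arctan2(d[1],d[0]).round(3))
for n in C: print(n,[(round(q["p"],2),at_z(C[n],q["point"][::-1],.039).round(4)) for q in viewer.tip_of(n,"bay_a")])
```

```text
spine ends [[0.4857 0.0608 0.066 ]
 [0.3833 0.0531 0.066 ]] mid [0.4345 0.057 ] len 0.1027 yaw 0.075
[]
0
2
3
top [(0.91, array([ 0.4915, -0.2896,  0.039 ])), (0.68, array([ 0.5251, -0.3935,  0.039 ])), (0.55, array([ 0.4531, -0.1664,  0.039 ]))]
wrist [(0.8, array([ 0.4445, -0.1659,  0.039 ])), (0.7, array([ 0.486 , -0.2791,  0.039 ]))]
```

>>> jog_arm --series '[[[0, 0, 0], [0.01, 0.107, 0.019], 1], [[0, 0, 0], [0, 0.107, 0], 1], [[0, 0, 0], [0, 0.107, 0], 1], [[0, 0, 0], [0, 0.107, 0], 1], [[0.004, 0, -0.016], [0, 0, 0], 1], [[0.004, 0, -0.016], [0, 0, 0], 1], [[0, 0.03, 0], [0, 0, 0], 1], [[0, 0.03, 0], [0, 0, 0], 1]]'

```text
time_s: 11.33
ee_pos: [0.4424, 0.0558, 0.1995]
tcp_rot: [-0.01, 0.708, -0.706, 0.029]
ft_force: [-0.1, -0.1, 0.2]
width: 0.0852
```

>>> jog_arm --series '[[[0, 0.03, 0], [0, 0, 0], 1], [[0, 0.02, 0], [0, 0, 0], 1], [[0, 0, 0], [0, 0, 0], 1], [[0, 0, 0], [0, 0, 0], 1], [[0, 0, 0], [0, 0, 0], 1], [[0, 0, 0], [0, 0, 0], 1], [[0, 0, 0], [0, 0, 0], 1], [[0, 0, 0], [0, 0, 0], 1]]'

```text
time_s: 12.0
ee_pos: [0.4461, 0.0571, 0.1502]
tcp_rot: [-0.01, 0.708, -0.705, 0.033]
ft_force: [-0.5, 0.4, 0.6]
width: 0.0849
```

```bash
cat > go.py <<'E'
import sys
from h import *
s,r=st(); x,y,z,yz=map(float,sys.argv[1:5])
print("shift in present axes",(r.T@(np.array([x,y,z])-s["ee_pos"])).round(4))
zd=np.array([np.cos(yz),np.sin(yz),0]); Rd=np.c_[np.cross([0,0,-1],zd),[0,0,-1],zd]
print("turn",R.from_matrix(r.T@Rd).as_rotvec().round(3),"shift in final axes",(Rd.T@(np.array([x,y,z])-s["ee_pos"])).round(4))
E
python3 go.py .432 .0555 .033 -1.506
```

```text
t 12.0 tcp [0.4461 0.0571 0.1502] w 0.0849 F [-0.5  0.4  0.6]
tool x [-0.998 -0.061 -0.033] y [ 0.032  0.006 -0.999] z [ 0.061 -0.998 -0.004] q [-0.09  0.47 -0.14  2.17  0.14  0.48 -1.84]
shift in present axes [0.018  0.1167 0.0011]
turn [ 0.004 -0.004 -0.033] shift in final axes [0.0141 0.1172 0.0006]
```

>>> jog_arm --series '[[[0.001, 0.03, 0], [0, 0, -0.01], 1], [[0.001, 0.03, 0], [0, 0, -0.01], 1], [[0.001, 0.02, 0], [0, 0, -0.01], 1], [[0, 0.014, 0], [0, 0, 0], 1], [[0, 0, 0], [0, 0, 0], 1], [[0, 0, 0], [0, 0, 0], 1], [[0, 0, 0], [0, 0, 0], 1], [[0, 0, 0], [0, 0, 0], 1]]'

```text
time_s: 12.67
ee_pos: [0.4538, 0.0584, 0.0606]
tcp_rot: [-0.014, 0.709, -0.705, 0.029]
ft_force: [0.7, -0.1, -0.2]
width: 0.0853
```

```bash
python3 go.py .432 .0555 .033 -1.506
python3 - <<'E'
from h import *
c=viewer.capture("wrist"); cv2.imwrite("pics/w3.png",c["frame"])
E
```

```text
t 12.67 tcp [0.4538 0.0584 0.0606] w 0.0853 F [ 0.7 -0.1 -0.2]
tool x [-0.998 -0.06  -0.021] y [ 0.021  0.007 -1.   ] z [ 0.06  -0.998 -0.006] q [-0.13  0.66 -0.08  2.2   0.19  0.27 -1.88]
shift in present axes [0.0225 0.0271 0.0017]
turn [ 0.006 -0.005 -0.021] shift in final axes [0.0219 0.0276 0.0014]
```

View pics/w3.png

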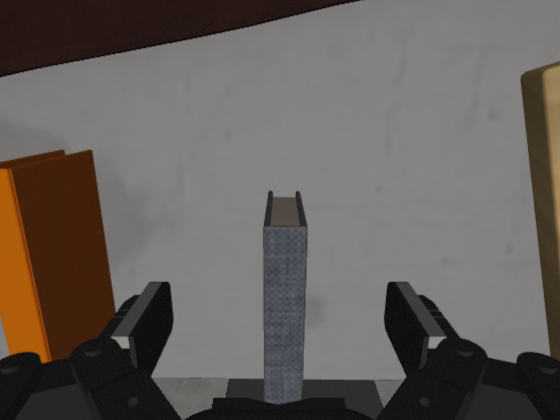

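The near grey book's spine is at columns 264–306, centred between the open fingers. Joint 6 is near its lower limit, so I'll lean the tool a little about the jaw axis.

>>> jog_arm --series '[[[0, 0, 0], [0, 0, 0.07], 1], [[0, 0, 0], [0, 0, 0.07], 1], [[0.006, 0.006, 0.001], [0, 0, 0], 1], [[0.003, 0.008, 0], [0, 0, 0], 1], [[0.002, 0.006, 0], [0, 0, 0], 1], [[0, 0, 0], [0, 0, 0], 1], [[0, 0, 0], [0, 0, 0], 1], [[0, 0, 0], [0, 0, 0], 1]]'

```text
time_s: 13.38
ee_pos: [0.4431, 0.0483, 0.0438]
tcp_rot: [-0.001, -0.701, 0.712, -0.041]
ft_force: [0.1, -0.4, -0.1]
width: 0.0849
```

```bash
python3 go.py .445 .0565 .033 -1.506
```

```text
t 13.38 tcp [0.4431 0.0483 0.0438] w 0.0849 F [ 0.1 -0.4 -0.1]
tool x [-0.997 -0.057 -0.058] y [ 0.059 -0.013 -0.998] z [ 0.056 -0.998  0.016] q [-0.01  0.7  -0.26  2.27  0.94  0.24 -2.65]
shift in present axes [-0.0017  0.0108 -0.0082]
turn [-0.016 -0.008 -0.058] shift in final axes [-0.0024  0.0108 -0.008 ]
```

>>> jog_arm --series '[[[0, -0.015, -0.004], [-0.01, 0, -0.05], 1], [[0, -0.015, -0.003], [0, 0, -0.05], 1], [[0, -0.015, 0], [0, 0, -0.05], 1], [[0, -0.015, 0], [0, 0, -0.05], 1], [[0, 0, 0], [0, 0, -0.05], 1], [[0, 0, 0], [0, 0, 0], 1], [[0, 0, 0], [0, 0, 0], 1], [[0, 0, 0], [0, 0, 0], 1]]'

```text
time_s: 14.05
ee_pos: [0.4424, 0.0564, 0.1098]
tcp_rot: [0.092, -0.698, 0.708, 0.051]
ft_force: [-0.0, -0.1, -0.4]
width: 0.0854
```

```bash
python3 go.py .432 .0565 .033 -1.506
```

```text
t 14.05 tcp [0.4424 0.0564 0.1098] w 0.0854 F [-0.  -0.1 -0.4]
tool x [-0.978 -0.056  0.202] y [-0.202 -0.02  -0.979] z [ 0.059 -0.998  0.009] q [ 0.27  0.72 -0.69  1.99  0.53  0.84 -2.25]
shift in present axes [-0.0054  0.0773 -0.0014]
turn [-0.008 -0.006  0.204] shift in final axes [ 0.0103  0.0768 -0.0008]
```

>>> jog_arm --series '[[[0, 0, 0], [-0.008, 0, 0.05], 1], [[0, 0, 0], [0, 0, 0.05], 1], [[0, 0.02, 0], [0, 0, 0], 1], [[0, 0.02, 0], [0, 0, 0], 1], [[0, 0.02, 0], [0, 0, 0], 1], [[0, 0.012, 0], [0, 0, 0], 1], [[0, 0, 0], [0, 0, 0], 1], [[0, 0, 0], [0, 0, 0], 1]]'

```text
time_s: 14.72
ee_pos: [0.4279, 0.0558, 0.0368]
tcp_rot: [0.058, -0.704, 0.708, 0.012]
ft_force: [0.0, 0.7, 0.2]
width: 0.0852
```

```bash
python3 go.py .434 .0565 .033 -1.506
```

```text
t 14.72 tcp [0.4279 0.0558 0.0368] w 0.0852 F [0.  0.7 0.2]
tool x [-0.993 -0.065  0.099] y [-0.098 -0.009 -0.995] z [ 0.066 -0.998  0.003] q [ 0.16  0.78 -0.52  2.16  0.76  0.5  -2.46]
shift in present axes [-0.0065  0.0031 -0.0003]
turn [-0.003  0.001  0.099] shift in final axes [-0.0061  0.0038 -0.0003]
```

>>> jog_arm --series '[[[-0.004, 0.005, 0], [0, 0, 0], 1], [[0, 0, 0], [0, 0, 0], 0], [[0, 0, 0], [0, 0, 0], 0], [[0, 0, 0], [0, 0, 0], 0], [[0, 0, 0], [0, 0, 0], 0], [[0, 0, 0], [0, 0, 0], 0], [[0, 0, 0], [0, 0, 0], 0], [[0, 0, 0], [0, 0, 0], 0]]' --squeeze 60

```text
time_s: 15.38
ee_pos: [0.4333, 0.0565, 0.0339]
tcp_rot: [0.056, -0.704, 0.708, 0.01]
ft_force: [0.1, 0.2, -0.9]
width: 0.0171
```

```bash
python3 go.py .434 .0565 .033 -1.506
```

```text
t 15.38 tcp [0.4333 0.0565 0.0339] w 0.0171 F [ 0.1  0.2 -0.9]
tool x [-0.993 -0.065  0.093] y [-0.093 -0.008 -0.996] z [ 0.066 -0.998  0.002] q [ 0.16  0.78 -0.51  2.15  0.76  0.5  -2.46]
shift in present axes [-0.0008  0.0009  0.0001]
turn [-0.002  0.001  0.093] shift in final axes [-0.0007  0.0009  0.0001]
```

>>> jog_arm --series '[[[0, -0.02, 0], [0, 0, 0], 0], [[0, -0.03, 0], [0, 0, 0], 0], [[0, -0.03, 0], [0, 0, 0], 0], [[0, -0.03, 0], [0, 0, 0], 0], [[0, -0.03, 0], [0, 0, 0], 0], [[-0.005, 0, 0.02], [0, 0, 0], 0], [[-0.005, 0, 0.03], [0, 0, 0], 0], [[-0.005, 0, 0.033], [0, 0, 0], 0]]'

```text
time_s: 16.05
ee_pos: [0.4664, -0.0179, 0.1793]
tcp_rot: [0.062, -0.705, 0.706, 0.005]
ft_force: [0.5, -0.4, -0.9]
width: 0.0171
```

>>> jog_arm --series '[[[-0.005, 0, 0.033], [0, 0, 0], 0], [[-0.005, 0, 0.033], [0, 0, 0], 0], [[-0.005, 0, 0.033], [0, 0, 0], 0], [[-0.005, 0, 0.033], [0, 0, 0], 0], [[-0.005, 0, 0.033], [0, 0, 0], 0], [[-0.005, 0, 0.033], [0, 0, 0], 0], [[-0.005, 0, 0.033], [0, 0, 0], 0], [[-0.005, 0, 0.033], [0, 0, 0], 0]]'

```text
time_s: 16.72
ee_pos: [0.4797, -0.0886, 0.1769]
tcp_rot: [-0.162, 0.781, -0.602, 0.026]
ft_force: [-33.4, 55.0, 35.7]
width: 0.0171
```

```bash
python3 go.py .547 -.439 .15 -1.224
python3 - <<'E'
from h import *
C={n:viewer.capture(n) for n in("wrist","side")}; c=C["wrist"]; cv2.imwrite("pics/w4.png",c["frame"]); np.savez("w4.npz",mtx=c["mtx"],T=c["T"])
print([(round(q["p"],2),at_z(c,q["point"][::-1],.039).round(4)) for q in viewer.tip_of("wrist","bay_a")])
E
```

```text
t 16.72 tcp [ 0.4797 -0.0886  0.1769] w 0.0171 F [-33.4  55.   35.7]
tool x [-0.947 -0.283  0.155] y [-0.222  0.222 -0.949] z [ 0.234 -0.933 -0.273] q [ 0.77  0.77 -0.89  1.77  0.39  1.1  -1.55]
shift in present axes [ 0.0313 -0.0673  0.35  ]
turn [ 0.284 -0.077  0.146] shift in final axes [0.0558 0.0269 0.3524]
[]
```

View pics/w4.png

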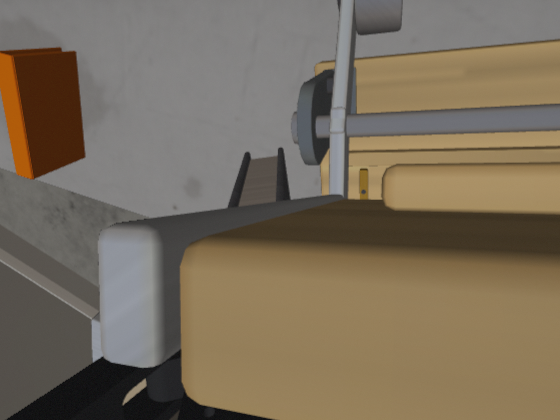

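The wrist view shows the open platen's left end filling the lower half of the frame: the tool ran into it. The book's end is still visible between the pads at (265,190). I'll back off straight away, then turn the tool half round and take a path in front of the platen.

>>> jog_arm --series '[[[0.01, 0, -0.03], [0, 0, 0], 0], [[0.01, 0, -0.03], [0, 0, 0], 0], [[0.01, 0, -0.02], [0.1, 0, 0], 0], [[0, 0, 0], [0.1, 0, 0], 0], [[0, 0, 0], [0, 0, 0], 0], [[0, 0, 0], [0, 0, 0], 0], [[0, 0, 0], [0, 0, 0], 0], [[0, 0, 0], [0, 0, 0], 0]]'

```text
time_s: 17.53
ee_pos: [0.4336, -0.0245, 0.1988]
tcp_rot: [-0.168, 0.722, -0.67, 0.046]
ft_force: [0.7, -0.7, -0.7]
width: 0.0169
```

```bash
python3 go.py .42 0.02 .2 -1.506
python3 - <<'E'
from h import *
c=viewer.capture("side"); cv2.imwrite("pics/s5.png",cv2.resize(c["frame"][80:340,180:480],None,fx=2.2,fy=2.2,interpolation=cv2.INTER_CUBIC))
E
```

```text
t 17.53 tcp [ 0.4336 -0.0245  0.1988] w 0.0169 F [ 0.7 -0.7 -0.7]
tool x [-0.939 -0.305  0.159] y [-0.181  0.046 -0.982] z [ 0.292 -0.951 -0.099] q [ 0.61  0.6  -0.88  1.96  0.44  1.   -1.76]
shift in present axes [-0.0006  0.0034 -0.0464]
turn [0.08  0.241 0.171] shift in final axes [ 0.0107 -0.0012 -0.0453]
```

View pics/s5.png

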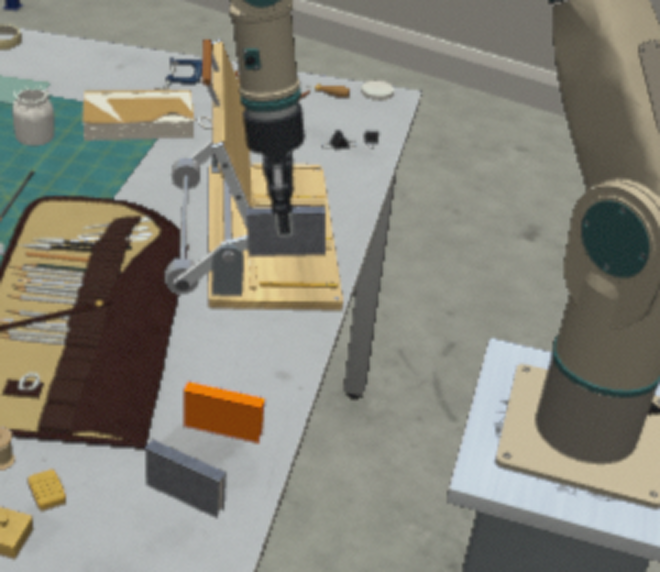

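>>> jog_arm --series '[[[0, 0, -0.02], [0.08, 0, 0.1], 0], [[0, 0, -0.02], [0, 0, 0.07], 0], [[0, 0, 0], [0, -0.12, 0], 0], [[0, 0, 0], [0, -0.12, 0], 0], [[0, 0, 0], [0, -0.12, 0], 0], [[0, 0, 0], [0, -0.12, 0], 0], [[0, 0, 0], [0, -0.12, 0], 0], [[0, 0, 0], [0, -0.12, 0], 0]]'

```text
time_s: 18.25
ee_pos: [0.4252, 0.0037, 0.1949]
tcp_rot: [-0.342, 0.627, -0.605, 0.352]
ft_force: [0.4, 0.0, -1.4]
width: 0.0168
```

>>> jog_arm --series '[[[0, 0, 0], [0, -0.12, 0], 0], [[0, 0, 0], [0, -0.12, 0], 0], [[0, 0, 0], [0, -0.12, 0], 0], [[0, 0, 0], [0, -0.12, 0], 0], [[0, 0, 0], [0, -0.12, 0], 0], [[0, 0, 0], [0, -0.12, 0], 0], [[0, 0, 0], [0, -0.12, 0], 0], [[0, 0, 0], [0, -0.12, 0], 0]]'

```text
time_s: 18.92
ee_pos: [0.428, -0.0093, 0.1898]
tcp_rot: [-0.584, 0.395, -0.369, 0.606]
ft_force: [-0.3, -0.3, -1.1]
width: 0.0172
```

>>> jog_arm --series '[[[0, 0, 0], [0, -0.12, 0], 0], [[0, 0, 0], [0, -0.12, 0], 0], [[0, 0, 0], [0, -0.12, 0], 0], [[0, 0, 0], [0, -0.12, 0], 0], [[0, 0, 0], [0, -0.12, 0], 0], [[0, 0, 0], [0, -0.12, 0], 0], [[0, 0, 0], [0, -0.12, 0], 0], [[0, 0, 0], [0, -0.12, 0], 0]]'

```text
time_s: 19.58
ee_pos: [0.4303, -0.0227, 0.1844]
tcp_rot: [-0.685, 0.07, -0.049, 0.723]
ft_force: [-1.0, 0.9, -1.5]
width: 0.0171
```

```bash
python3 go.py .39 -.02 .2 1.918
```

```text
t 19.58 tcp [ 0.4303 -0.0227  0.1844] w 0.0171 F [-1.   0.9 -1.5]
tool x [ 0.986 -0.166 -0.034] y [-0.025  0.056 -0.998] z [0.167 0.985 0.051] q [ 0.82  0.7  -1.23  2.11  0.77  0.93  0.56]
shift in present axes [-0.0407 -0.0144 -0.0033]
turn [-0.059 -0.514 -0.02 ] shift in final axes [-0.037  -0.0156  0.0162]
```

>>> jog_arm --series '[[[-0.026, 0, -0.015], [0, 0, 0], 0], [[-0.026, 0, -0.015], [0, 0, 0], 0], [[0.016, -0.002, -0.029], [0, 0, 0], 0], [[0.016, -0.002, -0.029], [0, 0, 0], 0], [[0.016, -0.002, -0.029], [0, 0, 0], 0], [[0.016, -0.002, -0.029], [0, 0, 0], 0], [[0.016, -0.002, -0.029], [0, 0, 0], 0], [[0.016, -0.002, -0.029], [0, 0, 0], 0]]'

```text
time_s: 20.25
ee_pos: [0.4334, -0.2459, 0.1772]
tcp_rot: [-0.68, 0.078, -0.048, 0.728]
ft_force: [1.1, 0.8, -1.2]
width: 0.0175
```

```bash
cat >> go.py <<'E'
B=np.array([.490,-.2815,.039]); d=s["ee_pos"]-B; print("bay-b frame",(d@[.940,.340,0]).round(4),(d@[-.34,.94,0]).round(4),d[2].round(4), "tool y in bay", (r[:,1]@[.94,.34,0]).round(3),(r[:,1]@[-.34,.94,0]).round(3))
E
python3 go.py .547 -.439 .2 1.918
```

```text
t 20.25 tcp [ 0.4334 -0.2459  0.1772] w 0.0175 F [ 1.1  0.8 -1.2]
tool x [ 0.983 -0.175 -0.048] y [-0.036  0.071 -0.997] z [0.178 0.982 0.064] q [ 1.2   0.81 -1.19  1.91  0.78  1.07  1.06]
shift in present axes [ 0.1445 -0.0405 -0.1679]
turn [-0.075 -0.525 -0.03 ] shift in final axes [ 0.0411 -0.0228 -0.2202]
bay-b frame -0.0411 0.0527 0.1382 tool y in bay -0.009 0.079
```

>>> jog_arm --series '[[[0.016, -0.003, -0.029], [0, 0, 0], 0], [[0.016, -0.003, -0.029], [0, 0, 0], 0], [[0.016, -0.003, -0.029], [0, 0, 0], 0], [[0, 0, 0], [-0.015, -0.105, -0.006], 0], [[0, 0, 0], [-0.015, -0.105, -0.006], 0], [[0, 0, 0], [-0.015, -0.105, -0.006], 0], [[0, 0, 0], [-0.015, -0.105, -0.006], 0], [[0, 0, 0], [-0.015, -0.105, -0.006], 0]]'

```text
time_s: 20.92
ee_pos: [0.4559, -0.3745, 0.1651]
tcp_rot: [-0.694, -0.108, 0.111, 0.703]
ft_force: [-0.9, 0.5, -1.7]
width: 0.0172
```

```bash
python3 go.py .547 -.439 .2 1.918;  python3 - <<'E'
from h import *
c=viewer.capture("wrist"); cv2.imwrite("pics/w6.png",c["frame"]); np.savez("w6.npz",mtx=c["mtx"],T=c["T"])
print([(round(q["p"],2),at_z(c,q["point"][::-1],.039).round(4)) for q in viewer.tip_of("wrist","bay_a")])
E
```

```text
t 20.92 tcp [ 0.4559 -0.3745  0.1651] w 0.0172 F [-0.9  0.5 -1.7]
tool x [ 0.952  0.306 -0.003] y [-0.007  0.012 -1.   ] z [-0.306  0.952  0.013] q [ 1.29  0.92 -1.19  1.73  0.92  1.18  1.71]
shift in present axes [ 0.0669 -0.0363 -0.0889]
turn [-0.013 -0.036 -0.003] shift in final axes [ 0.0637 -0.0349 -0.0917]
bay-b frame -0.0637 -0.0758 0.1261 tool y in bay -0.003 0.013
[(0.67, array([ 0.4896, -0.2828,  0.039 ])), (0.57, array([ 0.4484, -0.1646,  0.039 ])), (0.56, array([ 0.5309, -0.3943,  0.039 ]))]
```

View pics/w6.png

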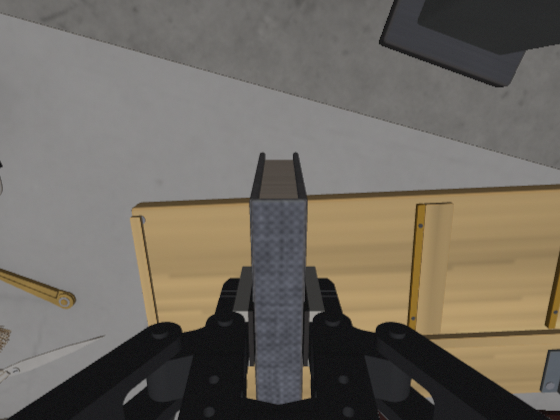

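The view shows the held book with its spine straight at columns 252–306, over the right bay. Bay c's strip is at column 416 and the bed's right edge at column 140. The network's bay points match my model to about 2 mm.

>>> jog_arm --series '[[[0, 0, 0], [-0.013, -0.036, -0.093], 0], [[0.01, -0.003, -0.03], [0, 0, 0], 0], [[0.01, -0.003, -0.03], [0, 0, 0], 0], [[0.01, -0.002, -0.025], [0, 0, 0], 0], [[0.015, -0.002, 0], [0, 0, 0], 0], [[0.01, 0, 0], [0, 0, 0], 0], [[0, 0, 0], [0, 0, 0], 0], [[0, 0, 0], [0, 0, 0], 0]]'

```text
time_s: 21.68
ee_pos: [0.5208, -0.441, 0.1667]
tcp_rot: [-0.685, -0.135, 0.083, 0.712]
ft_force: [-0.4, 0.1, -1.5]
width: 0.017
```

```bash
python3 go.py .547 -.439 .067 1.918;  python3 - <<'E'
from h import *
w=np.load("w6.npz"); 
for u in((416,205),(413,328),(140,206),(152,325)):
    d=at_z(w,u,.036 if u[0]>200 else .03)-np.array([.49,-.2815,.036]); print(u,(d@[.94,.34,0]).round(4),(d@[-.34,.94,0]).round(4))
c=viewer.capture("side"); cv2.imwrite("pics/s7.png",cv2.resize(c["frame"][90:230,240:430],None,fx=4,fy=4,interpolation=cv2.INTER_CUBIC))
E
```

```text
t 21.68 tcp [ 0.5208 -0.441   0.1667] w 0.017 F [-0.4  0.1 -1.5]
tool x [0.95  0.303 0.078] y [ 0.066  0.049 -0.997] z [-0.306  0.952  0.026] q [ 1.26  1.01 -1.17  1.48  0.89  1.22  1.88]
shift in present axes [ 0.0178  0.1011 -0.0087]
turn [-0.025 -0.037  0.078] shift in final axes [ 0.0253  0.0997 -0.007 ]
bay-b frame -0.0253 -0.1604 0.1277 tool y in bay 0.078 0.023
(416, 205) -0.059 0.0321
(413, 328) 0.0517 0.0381
(140, 206) -0.0649 -0.1819
(152, 325) 0.0426 -0.1875
```

View pics/s7.png

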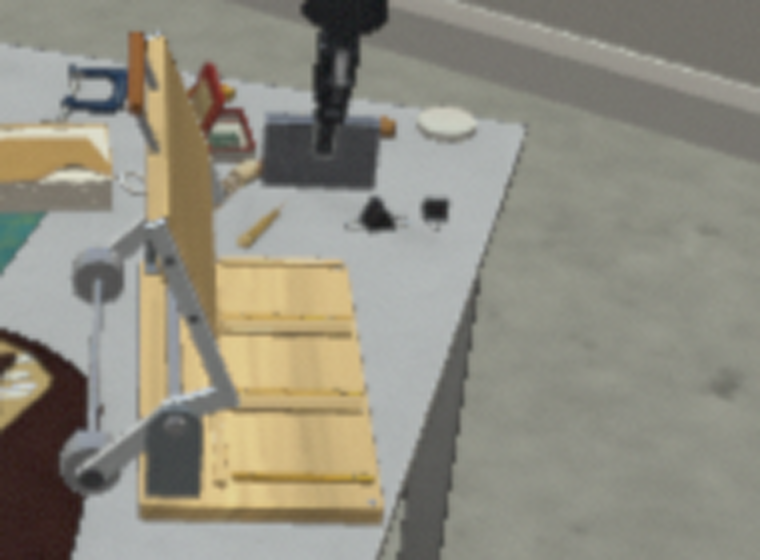

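The side view shows the platen open and the book held above the right bay, about level.

>>> jog_arm --series '[[[0, 0, 0], [-0.025, -0.037, -0.015], 0], [[0.008, 0, -0.003], [0, 0, 0], 0], [[0.008, 0, -0.002], [0, 0, 0], 0], [[0, 0.025, 0], [0, 0, 0], 0], [[0, 0.025, 0], [0, 0, 0], 0], [[0, 0.02, 0], [0, 0, 0], 0], [[0, 0.014, 0], [0, 0, 0], 0], [[0, 0, 0], [0, 0, 0], 0]]'

```text
time_s: 22.4
ee_pos: [0.5458, -0.4411, 0.0826]
tcp_rot: [-0.692, -0.149, 0.085, 0.701]
ft_force: [-0.4, -0.3, -2.1]
width: 0.0168
```

```bash
python3 go.py .547 -.439 .065 1.918
```

```text
t 22.4 tcp [ 0.5458 -0.4411  0.0826] w 0.0168 F [-0.4 -0.3 -2.1]
tool x [0.941 0.325 0.092] y [ 0.088  0.028 -0.996] z [-0.326  0.945 -0.002] q [ 1.21  1.1  -1.09  1.51  1.    1.09  1.84]
shift in present axes [0.0002 0.0176 0.0017]
turn [ 0.003 -0.015  0.092] shift in final axes [0.0018 0.0176 0.0016]
bay-b frame -0.0018 -0.169 0.0436 tool y in bay 0.092 -0.003
```

>>> jog_arm --series '[[[0, 0.006, 0.001], [0, -0.012, 0], 0], [[0, 0.006, 0.001], [0, 0, 0], 0], [[0, 0.004, 0], [0, 0, 0], 0], [[0, 0.002, 0], [0, 0, 0], 0], [[0, 0.002, 0], [0, 0, 0], 0], [[0, 0.001, 0], [0, 0, 0], 0], [[0, 0, 0], [0, 0, 0], 0], [[0, 0, 0], [0, 0, 0], 0]]'

```text
time_s: 23.07
ee_pos: [0.5498, -0.4395, 0.0659]
tcp_rot: [-0.693, -0.154, 0.087, 0.699]
ft_force: [0.2, 0.5, -0.9]
width: 0.017
```

```bash
python3 go.py .547 -.439 .065 1.918
```

```text
t 23.07 tcp [ 0.5498 -0.4395  0.0659] w 0.017 F [ 0.2  0.5 -0.9]
tool x [0.937 0.335 0.095] y [ 0.092  0.026 -0.995] z [-0.336  0.942 -0.007] q [ 1.2   1.12 -1.08  1.52  1.03  1.07  1.83]
shift in present axes [-0.0025  0.0006  0.0014]
turn [ 0.007 -0.004  0.095] shift in final axes [-0.0024  0.0009  0.0014]
bay-b frame 0.0025 -0.1688 0.0269 tool y in bay 0.095 -0.007
```

>>> jog_arm --series '[[[-0.002, 0.002, 0], [0, 0, 0], 0], [[0, 0.001, 0], [0, 0, 0], 0], [[0, 0, 0], [0, 0, 0], 0.5], [[0, 0, 0], [0, 0, 0], 0.6], [[0, 0, 0], [0, 0, 0], 0.6], [[0, -0.02, 0], [0, 0, 0], 0.6], [[0, -0.03, 0], [0, 0, 0], 0.6], [[0, -0.03, 0], [0, 0, 0], 0.6]]'

```text
time_s: 23.73
ee_pos: [0.5382, -0.4406, 0.1412]
tcp_rot: [-0.69, -0.153, 0.089, 0.702]
ft_force: [-0.2, -0.5, 0.2]
width: 0.0509
```

```bash
python3 go.py .5565 -.473 .15 .347
python3 - <<'E'
from h import *
c=viewer.capture("side")
m=[q for q in viewer.regions_of("side","book_1_mid")]; print([(round(q["p"],2),np.round(q["bbox"])) for q in m])
for nm,b in(("upright",box(.547,-.439,.347,.063,(.104,.018,.066))),("flat",box(.5315,-.396,.347,.039,(.104,.066,.018)))):
    p=proj(c,b); print(nm,p.min(0).round(),p.max(0).round())
E
```

```text
t 23.73 tcp [ 0.5382 -0.4406  0.1412] w 0.0509 F [-0.2 -0.5  0.2]
tool x [0.937 0.336 0.092] y [ 0.087  0.031 -0.996] z [-0.337  0.941  0.   ] q [ 1.23  1.03 -1.14  1.49  0.94  1.16  1.89]
shift in present axes [ 0.0071 -0.0082 -0.0366]
turn [-0.073  1.567  0.072] shift in final axes [ 0.0367 -0.0088  0.0062]
bay-b frame -0.0088 -0.166 0.1022 tool y in bay 0.092 0.0
[(0.61, array([247., 279., 282., 313.]))]
upright [297. 142.] [326. 160.]
flat [297. 156.] [326. 170.]
```

```bash
cat > chk.py <<'E'
from h import *
def greymask(f):
    f=f.astype(int); return (f.max(2)<125)&(f.max(2)-f.min(2)<30)
def chk(n="side",win=(280,120,345,185)):
    c=viewer.capture(n); l,t,r,b=win; m=greymask(c["frame"])[t:b,l:r]
    k,lab,s,cen=cv2.connectedComponentsWithStats(m.astype(np.uint8))
    print(n,[(int(v[4]),[int(v[0]+l),int(v[1]+t),int(v[0]+v[2]+l),int(v[1]+v[3]+t)]) for v in s[1:] if v[4]>25])
    return c
if __name__=="__main__": chk()
E
python3 chk.py
python3 - <<'E'
from h import *
viewer.capture("wrist")
for q in viewer.regions_of("wrist","book_1_mid"): print(round(q["p"],2),np.round(q["bbox"]),q["mask"].sum())
E
```

```text
side [(117, [311, 120, 323, 135]), (58, [292, 122, 304, 131]), (58, [330, 139, 339, 148]), (417, [296, 143, 325, 159]), (168, [280, 146, 297, 185])]
```

>>> jog_arm --series '[[[0, -0.001, 0], [-0.0056, 0.12, 0.0055], 0.9], [[0, -0.001, 0], [-0.0056, 0.12, 0.0055], 0.9], [[0, -0.001, 0], [-0.0056, 0.12, 0.0055], 0.9], [[0, -0.001, 0], [-0.0056, 0.12, 0.0055], 0.9], [[0, -0.001, 0], [-0.0056, 0.12, 0.0055], 0.9], [[0, -0.001, 0], [-0.0056, 0.12, 0.0055], 0.9], [[0, -0.001, 0], [-0.0056, 0.12, 0.0055], 0.9], [[0, -0.001, 0], [-0.0056, 0.12, 0.0055], 0.9]]'

```text
time_s: 24.65
ee_pos: [0.5315, -0.4398, 0.1399]
tcp_rot: [-0.666, 0.219, -0.235, 0.673]
ft_force: [0.1, 0.9, 0.6]
width: 0.0769
```

>>> jog_arm --series '[[[0, -0.001, 0], [-0.0056, 0.12, 0.0055], 0.9], [[0, -0.001, 0], [-0.0056, 0.12, 0.0055], 0.9], [[0, -0.001, 0], [-0.0056, 0.12, 0.0055], 0.9], [[0, -0.001, 0], [-0.0056, 0.12, 0.0055], 0.9], [[0, -0.001, 0], [-0.0056, 0.12, 0.0055], 0.9], [[0.018, 0, 0.003], [0, 0, 0], 0.9], [[0.018, 0, 0.003], [0, 0, 0], 0.9], [[0, 0, 0], [0, 0, 0], 0.9]]'

```text
time_s: 25.32
ee_pos: [0.5434, -0.4687, 0.1361]
tcp_rot: [0.569, -0.434, 0.41, -0.566]
ft_force: [-0.7, 0.3, 0.0]
width: 0.0766
```

```bash
python3 go.py .5575 -.4714 .075 .347; python3 chk.py
```

```text
t 25.32 tcp [ 0.5434 -0.4687  0.1361] w 0.0766 F [-0.7  0.3  0. ]
tool x [ 0.288 -0.957 -0.025] y [-0.03   0.017 -0.999] z [ 0.957  0.289 -0.024] q [ 1.03  0.95 -0.76  1.33  0.66  1.15  0.49]
shift in present axes [0.0081 0.0606 0.0142]
turn [ 0.023 -0.054 -0.026] shift in final axes [0.0073 0.0611 0.0123]
bay-b frame -0.0135 -0.1942 0.0971 tool y in bay -0.022 0.026
side [(90, [292, 120, 306, 131]), (45, [325, 120, 339, 129]), (58, [330, 139, 339, 148]), (418, [296, 143, 325, 159]), (162, [280, 146, 297, 185])]
```

>>> jog_arm --series '[[[0.004, 0, 0.006], [0.023, -0.054, -0.026], 0.9], [[0.004, 0, 0.006], [0, 0, 0], 0.9], [[0, 0.02, 0], [0, 0, 0], 0.9], [[0, 0.02, 0], [0, 0, 0], 0.9], [[0, 0.015, 0], [0, 0, 0], 0.9], [[0, 0.005, 0], [0, 0, 0], 0.9], [[0, 0, 0], [0, 0, 0], 0.9], [[0, 0, 0], [0, 0, 0], 0.9]]'

```text
time_s: 26.03
ee_pos: [0.5558, -0.4634, 0.0705]
tcp_rot: [-0.578, 0.41, -0.401, 0.581]
ft_force: [-0.6, -0.2, -0.1]
width: 0.077
```

```bash
python3 go.py .5575 -.4714 .075 .347; python3 chk.py
```

```text
t 26.03 tcp [ 0.5558 -0.4634  0.0705] w 0.077 F [-0.6 -0.2 -0.1]
tool x [ 0.343 -0.939 -0.013] y [-0.008  0.011 -1.   ] z [ 0.939  0.343 -0.003] q [ 1.02  1.02 -0.74  1.37  0.72  1.04  0.49]
shift in present axes [ 0.0081 -0.0046 -0.0012]
turn [ 0.003  0.003 -0.013] shift in final axes [ 0.0081 -0.0045 -0.0011]
bay-b frame 0.0 -0.1933 0.0315 tool y in bay -0.003 0.013
side [(978, [292, 120, 339, 159]), (58, [330, 139, 339, 148]), (162, [280, 146, 297, 185])]
```

>>> jog_arm --series '[[[-0.004, 0, 0], [0, 0, 0], 0.9], [[-0.006, 0, 0], [0, 0, 0], 0.9], [[-0.006, 0, 0], [0, 0, 0], 0.9], [[-0.006, 0, 0], [0, 0, 0], 0.9], [[-0.005, 0, 0], [0, 0, 0], 0.9], [[0, 0, 0], [0, 0, 0], 0.9], [[0, 0, 0], [0, 0, 0], 0.9], [[0, 0, 0], [0, 0, 0], 0.9]]'

```text
time_s: 26.75
ee_pos: [0.5504, -0.4514, 0.0788]
tcp_rot: [0.578, -0.404, 0.416, -0.574]
ft_force: [0.2, 0.6, -0.0]
width: 0.077
```

```bash
python3 go.py .5575 -.4714 .041 .347; python3 chk.py
```

```text
t 26.75 tcp [ 0.5504 -0.4514  0.0788] w 0.077 F [ 0.2  0.6 -0. ]
tool x [ 0.328 -0.945  0.018] y [ 0.011 -0.015 -1.   ] z [0.945 0.328 0.005] q [ 1.01  0.98 -0.73  1.45  0.74  0.98  0.43]
shift in present axes [ 0.0205  0.0382 -0.0001]
turn [-0.005 -0.013  0.018] shift in final axes [ 0.0212  0.0378 -0.0001]
bay-b frame -0.001 -0.1803 0.0398 tool y in bay 0.005 -0.018
side [(962, [292, 120, 339, 159]), (58, [330, 139, 339, 148]), (161, [280, 146, 297, 185])]
```

>>> jog_arm --series '[[[-0.008, 0, 0], [0, -0.01, 0.015], 0.9], [[-0.009, 0, 0], [0, 0, 0], 0.9], [[-0.009, 0, 0], [0, 0, 0], 0.9], [[-0.006, 0, 0], [0, 0, 0], 0.9], [[0, 0, 0], [0, 0, 0], 0.9], [[0, 0, 0], [0, 0, 0], 0.9], [[0, 0, 0], [0, 0, 0], 0.9], [[0, 0, 0], [0, 0, 0], 0.9]]'

```text
time_s: 27.47
ee_pos: [0.5406, -0.4267, 0.0795]
tcp_rot: [0.578, -0.403, 0.414, -0.576]
ft_force: [-0.5, -0.3, 1.1]
width: 0.0764
```

```bash
python3 go.py .5575 -.4714 .041 .347; python3 chk.py;  python3 - <<'E'
from h import *
c=viewer.capture("side"); cv2.imwrite("pics/s8.png",cv2.resize(c["frame"][100:200,260:380],None,fx=5,fy=5,interpolation=cv2.INTER_CUBIC))
E
```

```text
t 27.47 tcp [ 0.5406 -0.4267  0.0795] w 0.0764 F [-0.5 -0.3  1.1]
tool x [ 0.332 -0.943  0.014] y [ 0.011 -0.011 -1.   ] z [0.943 0.333 0.007] q [ 1.01  0.96 -0.73  1.52  0.74  0.94  0.39]
shift in present axes [0.0472 0.0392 0.0008]
turn [-0.007 -0.008  0.014] shift in final axes [0.0478 0.0385 0.0007]
bay-b frame -0.0018 -0.1537 0.0405 tool y in bay 0.007 -0.014
side [(680, [292, 120, 339, 148]), (58, [330, 139, 339, 148]), (163, [280, 146, 297, 185]), (221, [297, 156, 325, 169])]
```

View pics/s8.png

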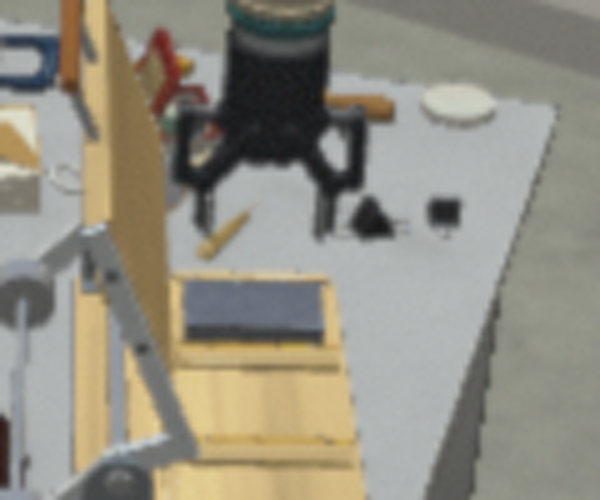

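Book 1 lies flat in bay c, with its spine toward the strip. Next I'll nudge it snug from the fore-edge.

>>> jog_arm --series '[[[0.02, 0, 0], [0, 0, 0.012], 0.9], [[0.018, 0, 0], [0, 0, 0], 0.9], [[0, 0.015, 0], [0, 0, 0], 0.9], [[0, 0.015, 0], [0, 0, 0], 0.9], [[0, 0.006, 0], [0, 0, 0], 0.9], [[0, 0, 0], [0, 0, 0], 0.9], [[0, 0, 0], [0, 0, 0], 0.9], [[0, 0, 0], [0, 0, 0], 0.9]]'

```text
time_s: 28.23
ee_pos: [0.5499, -0.4543, 0.0362]
tcp_rot: [-0.576, 0.41, -0.403, 0.581]
ft_force: [0.6, -0.2, 0.8]
width: 0.0767
```

```bash
python3 go.py .5575 -.4714 .041 .347
```

```text
t 28.23 tcp [ 0.5499 -0.4543  0.0362] w 0.0767 F [ 0.6 -0.2  0.8]
tool x [ 0.34  -0.94  -0.012] y [-0.003  0.012 -1.   ] z [0.941 0.34  0.001] q [ 1.01  1.05 -0.72  1.42  0.76  0.96  0.45]
shift in present axes [ 0.0186 -0.005   0.0014]
turn [-0.001 -0.    -0.012] shift in final axes [ 0.0186 -0.0048  0.0013]
bay-b frame -0.0025 -0.1828 -0.0028 tool y in bay 0.001 0.012
```

>>> jog_arm --series '[[[0, 0.008, 0], [0, 0, -0.01], 0.9], [[0, 0, 0], [0, 0, 0], 0.9], [[-0.006, 0, 0], [0, 0, 0], 0.9], [[-0.006, 0, 0], [0, 0, 0], 0.9], [[-0.005, 0, 0], [0, 0, 0], 0.9], [[-0.003, 0, 0], [0, 0, 0], 0.9], [[0, 0, 0], [0, 0, 0], 0.9], [[0, 0, 0], [0, 0, 0], 0.9]]'

```text
time_s: 28.9
ee_pos: [0.5487, -0.4538, 0.0333]
tcp_rot: [0.578, -0.4, 0.424, -0.571]
ft_force: [-0.5, -0.2, 0.2]
width: 0.0772
```

```bash
python3 go.py .5475 -.439 .029 .347
```

```text
t 28.9 tcp [ 0.5487 -0.4538  0.0333] w 0.0772 F [-0.5 -0.2  0.2]
tool x [ 0.321 -0.947  0.033] y [ 0.022 -0.028 -0.999] z [0.947 0.321 0.011] q [ 1.    1.03 -0.69  1.48  0.79  0.89  0.38]
shift in present axes [-0.0145  0.0039  0.0036]
turn [-0.011 -0.02   0.034] shift in final axes [-0.0143  0.0043  0.0039]
bay-b frame -0.0034 -0.1819 -0.0057 tool y in bay 0.011 -0.034
```

>>> jog_arm --series '[[[0, 0.005, 0], [0, -0.01, 0.03], 0.9], [[-0.008, 0, 0], [0, 0, 0.005], 0.9], [[-0.008, 0, 0], [0, 0, 0.005], 0.9], [[-0.006, 0, 0], [0, 0, 0.005], 0.9], [[0, 0, 0], [0, 0, 0], 0.9], [[0, 0, 0], [0, 0, 0], 0.9], [[0, 0, 0], [0, 0, 0], 0.9], [[0, 0, 0], [0, 0, 0], 0.9]]'

```text
time_s: 29.57
ee_pos: [0.5469, -0.4516, 0.0327]
tcp_rot: [-0.571, 0.405, -0.426, 0.574]
ft_force: [1.2, -4.1, -1.1]
width: 0.0767
```

```bash
python3 go.py .5475 -.439 .029 .347
```

```text
t 29.57 tcp [ 0.5469 -0.4516  0.0327] w 0.0767 F [ 1.2 -4.1 -1.1]
tool x [ 0.31  -0.95   0.021] y [ 0.027 -0.013 -1.   ] z [0.95  0.311 0.022] q [ 1.01  1.03 -0.7   1.48  0.78  0.89  0.38]
shift in present axes [-0.0119  0.0036  0.0044]
turn [-0.021 -0.031  0.021] shift in final axes [-0.0117  0.0037  0.0048]
bay-b frame -0.0043 -0.1793 -0.0063 tool y in bay 0.021 -0.022
```

Run:
```python
from h import *
c=viewer.capture("wrist"); cv2.imwrite("pics/w9.png",c["frame"]); np.savez("w9.npz",mtx=c["mtx"],T=c["T"])
```

```text
(no output)
```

View pics/w9.png

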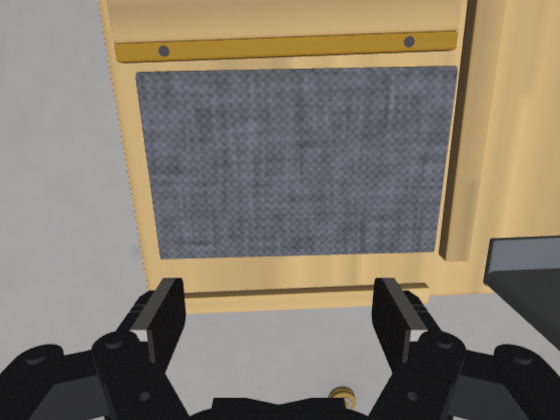

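The wrist view shows the book flat and straight, rows 70–258. The gap to the strip (row 58) is about 4 mm. The fingers were held up by the bed's low end batten at row 300, so I'll raise the tips above it and push again.

>>> jog_arm --series '[[[0.006, 0, 0], [0, 0, 0], 0.9], [[0, -0.009, 0], [-0.015, -0.03, 0.015], 0.9], [[0, -0.003, 0], [0, 0, 0], 0.9], [[-0.008, 0, 0], [0, 0, 0], 0.9], [[-0.008, 0, 0], [0, 0, 0], 0.9], [[-0.006, 0, 0], [0, 0, 0], 0.9], [[0, 0, 0], [0, 0, 0], 0.9], [[0, 0, 0], [0, 0, 0], 0.9]]'

```text
time_s: 30.28
ee_pos: [0.5459, -0.4547, 0.0467]
tcp_rot: [0.577, -0.399, 0.426, -0.571]
ft_force: [-0.1, -0.4, -0.2]
width: 0.0766
```

```bash
python3 go.py .5465 -.436 .041 .347
```

```text
t 30.28 tcp [ 0.5459 -0.4547  0.0467] w 0.0766 F [-0.1 -0.4 -0.2]
tool x [ 0.319 -0.947  0.037] y [ 0.027 -0.03  -0.999] z [0.947 0.32  0.016] q [ 1.01  1.01 -0.7   1.49  0.78  0.9   0.39]
shift in present axes [-0.0177  0.0051  0.0064]
turn [-0.016 -0.022  0.037] shift in final axes [-0.0174  0.0057  0.0069]
bay-b frame -0.0063 -0.1818 0.0077 tool y in bay 0.015 -0.037
```

>>> jog_arm --series '[[[0, 0.005, 0.003], [-0.01, -0.02, 0.03], 0.9], [[-0.013, 0, 0.003], [0, 0, 0.01], 0.9], [[-0.013, 0, 0], [0, 0, 0.01], 0.9], [[0, 0, 0], [0, 0, 0], 0.9], [[0, 0, 0], [0, 0, 0], 0.9], [[0, 0, 0], [0, 0, 0], 0.9], [[0, 0, 0], [0, 0, 0], 0.9], [[0, 0, 0], [0, 0, 0], 0.9]]'

```text
time_s: 30.95
ee_pos: [0.5469, -0.4518, 0.0434]
tcp_rot: [0.574, -0.405, 0.423, -0.572]
ft_force: [0.4, -3.9, 0.7]
width: 0.0769
```

```bash
python3 go.py .5465 -.436 .041 .347
```

```text
t 30.95 tcp [ 0.5469 -0.4518  0.0434] w 0.0769 F [ 0.4 -3.9  0.7]
tool x [ 0.314 -0.949  0.023] y [ 0.02  -0.017 -1.   ] z [0.949 0.314 0.013] q [ 1.01  1.02 -0.7   1.48  0.77  0.91  0.39]
shift in present axes [-0.0152  0.0021  0.0045]
turn [-0.013 -0.027  0.023] shift in final axes [-0.015   0.0024  0.005 ]
bay-b frame -0.0044 -0.1794 0.0044 tool y in bay 0.013 -0.023
```

Run:
```python
from h import *
B=np.array([.490,-.2815,0]); bay=lambda p:np.round([(p-B)@[.94,.34,0],(p-B)@[-.34,.94,0]],4)
w=np.load("w9.npz")
for n,u,z in(("fingerL",(180,281),.044),("fingerR",(380,281),.044),("fore L",(159,259),.048),("fore R",(438,254),.048),("spineL",(138,72),.048),("spineR",(456,67),.048),("batten in",(290,292),.036),("batten out",(290,309),.03),("strip face L",(118,61),.036),("strip face R",(456,50),.036)): print(n,bay(at_z(w,u,z)))
c=viewer.capture("wrist"); f=cv2.cvtColor(c["frame"],cv2.COLOR_BGR2GRAY)
m=(f[:,200:360]<110).astype(np.uint8); k,lab,s,_=cv2.connectedComponentsWithStats(m); i=[j for j in range(1,k) if s[j,1]<200]; 
for j in i:
    if s[j,4]>3000: t,b=s[j,1],s[j,1]+s[j,3]; print("book rows",t,b,"spine",bay(at_z(c,(280,t),.048)),"fore",bay(at_z(c,(280,b),.048)))
g=c["frame"].astype(int); col=g[20:80,280]; print(col[:,[0,2]].tolist())
```

```text
fingerL [-0.0433 -0.1688]
fingerR [ 0.0356 -0.1721]
fore L [-0.0488 -0.1571]
fore R [ 0.0556 -0.1593]
spineL [-0.0466 -0.0922]
spineR [ 0.0541 -0.0938]
batten in [ 0.     -0.1804]
batten out [ 1.000e-04 -1.927e-01]
strip face L [-0.0568 -0.088 ]
strip face R [ 0.0592 -0.0879]
book rows 69 246 spine [-0.002  -0.0924] fore [-0.0037 -0.1585]
[[110, 180], [109, 180], [109, 179], [110, 182], [109, 182], [109, 183], [111, 183], [111, 185], [112, 187], [113, 187], [113, 188], [114, 188], [114, 190], [115, 190], [114, 189], [115, 189], [114, 190], [112, 189], [104, 185], [91, 166], [62, 133], [41, 143], [46, 164], [48, 163], [48, 162], [48, 163], [48, 162], [49, 162], [50, 162], [48, 161], [48, 162], [50, 162], [49, 163], [50, 162], [48, 162], [47, 160], [44, 158], [37, 134], [47, 104], [88, 149], [109, 178], [108, 179], [108, 178], [108, 177], [108, 178], [109, 178], [108, 178], [107, 177], [109, 178], [97, 154], [92, 108], [105, 100], [108, 98], [105, 95], [101, 92], [103, 92], [101, 90], [98, 88], [96, 86], [98, 87]]
```

>>> jog_arm --series '[[[0.008, 0, 0], [-0.01, -0.025, 0.02], 0.45], [[0, 0, 0], [0, 0, 0], 0.45], [[0, 0, 0], [0, 0, 0], 0.45], [[0, 0.004, 0], [0, 0, 0], 0.45], [[-0.013, 0, 0], [0, 0, 0.01], 0.45], [[-0.013, 0, 0], [0, 0, 0.01], 0.45], [[-0.008, 0, 0], [0, 0, 0], 0.45], [[0, 0, 0], [0, 0, 0], 0.45]]'

```text
time_s: 31.67
ee_pos: [0.5436, -0.4388, 0.0425]
tcp_rot: [-0.578, 0.401, -0.412, 0.579]
ft_force: [-0.6, 0.7, 0.6]
width: 0.0385
```

```bash
python3 go.py .5465 -.436 .037 .347
```

```text
t 31.67 tcp [ 0.5436 -0.4388  0.0425] w 0.0385 F [-0.6  0.7  0.6]
tool x [ 0.338 -0.941  0.012] y [ 0.014 -0.008 -1.   ] z [0.941 0.338 0.011] q [ 1.01  1.01 -0.71  1.5   0.78  0.91  0.4 ]
shift in present axes [-0.0018  0.0055  0.0036]
turn [-0.011 -0.002  0.012] shift in final axes [-0.0017  0.0055  0.0037]
bay-b frame -0.0031 -0.1661 0.0035 tool y in bay 0.011 -0.012
```

```bash
cat > bk.py <<'E'
from h import *
B=np.array([.490,-.2815,0]); bay=lambda p:np.round([(p-B)@[.94,.34,0],(p-B)@[-.34,.94,0]],4)
c=viewer.capture("wrist"); g=c["frame"].astype(int)
for q in (200,240,280,320,360):
    col=g[:,q]; gold=(col[:,2]-col[:,0]>95)&(col[:,0]<60); grey=(col.max(1)<125)&(np.ptp(col,1)<30)
    a=np.argwhere(gold).ravel(); a=a[a<200]; d=np.argwhere(grey).ravel(); d=d[d<275]
    if len(a) and len(d): print(q,"strip face",a.max(),bay(at_z(c,(q,a.max()+1),.036)),"spine",d.min(),bay(at_z(c,(q,d.min()),.048)),"fore",d.max(),bay(at_z(c,(q,d.max()+1),.048)))
E
python3 bk.py
```

```text
200 strip face 95 [-0.0331 -0.0879] spine 97 [-0.0308 -0.0882] fore 264 [-0.0353 -0.153 ]
240 strip face 95 [-0.0179 -0.088 ] spine 97 [-0.0169 -0.0882] fore 264 [-0.0191 -0.1532]
280 strip face 94 [-0.0027 -0.0876] spine 96 [-0.0028 -0.0879] fore 264 [-0.0029 -0.1533]
320 strip face 94 [ 0.0126 -0.0877] spine 96 [ 0.0112 -0.0879] fore 263 [ 0.0134 -0.153 ]
360 strip face 94 [ 0.0279 -0.0877] spine 96 [ 0.0252 -0.0879] fore 263 [ 0.0297 -0.1531]
```

Measured: book 1's spine is flush with the strip, within 0.3 mm along its length. Now for the second book.

>>> jog_arm --series '[[[0.015, 0, 0], [0, 0, 0], 0.45], [[0, -0.03, 0], [-0.011, 0, 0.012], 0.45], [[0, -0.03, 0], [0, 0, 0], 0.6], [[0, -0.03, 0], [0, 0, 0], 0.8], [[0, -0.03, -0.01], [0, 0, 0], 1], [[0, -0.03, -0.015], [0, 0, 0], 1], [[-0.02, 0, -0.01], [0, 0, 0], 1], [[-0.035, 0, 0], [0, 0, 0], 1]]'

```text
time_s: 32.38
ee_pos: [0.4928, -0.4072, 0.191]
tcp_rot: [-0.576, 0.414, -0.399, 0.58]
ft_force: [-0.2, -0.9, -0.8]
width: 0.0852
```

>>> jog_arm --series '[[[-0.035, 0, 0], [0, 0, 0], 1], [[-0.035, 0, 0], [0, 0, 0], 1], [[-0.035, 0, 0], [0, 0, 0], 1], [[-0.035, 0, 0], [0, 0, 0], 1], [[-0.035, 0, 0], [0, 0, 0], 1], [[-0.035, 0, 0], [0, 0, 0], 1], [[-0.035, 0, 0], [0, 0, 0], 1], [[-0.035, 0, 0], [0, 0, 0], 1]]'

```text
time_s: 33.05
ee_pos: [0.3847, -0.1258, 0.1951]
tcp_rot: [-0.575, 0.421, -0.396, 0.579]
ft_force: [0.6, 1.8, 0.7]
width: 0.0854
```

```bash
python3 go.py .449 .296 .2 1.388
python3 - <<'E'
from h import *
from chk import greymask
t,s=viewer.capture("top"),viewer.capture("side")
def m(c,w):
    l,a,r,b=w; k=np.zeros((420,560),np.uint8); k[a:b,l:r]=greymask(c["frame"])[a:b,l:r]; n,lab,st_,_=cv2.connectedComponentsWithStats(k); i=1+st_[1:,4].argmax(); print(st_[i].tolist()); return lab==i
mt=m(t,(175,200,225,262)); p=at_z(t,np.argwhere(mt).mean(0)[::-1],.05)
print(fit_box([(t,mt)],[p[0],p[1],0],.033,(.104,.018,.066)))
E
```

```text
t 33.05 tcp [ 0.3847 -0.1258  0.1951] w 0.0854 F [0.6 1.8 0.7]
tool x [ 0.333 -0.942 -0.033] y [-0.025  0.026 -0.999] z [ 0.943  0.333 -0.015] q [ 0.92  0.49 -0.91  2.16  0.53  0.77 -0.  ]
shift in present axes [-0.3762  0.0043  0.2012]
turn [-0.003 -1.048 -0.038] shift in final axes [-0.0134 -0.0049  0.4264]
bay-b frame -0.0461 0.1822 0.1561 tool y in bay -0.015 0.033
[201, 218, 13, 30, 232]
(array([ 0.44833565,  0.29578547, -0.1901703 ]), np.float64(0.08691043985161628))
```

>>> jog_arm --series '[[[-0.02, 0, 0.017], [0, 0, 0], 1], [[-0.031, 0, 0.0165], [0, 0, 0], 1], [[-0.031, 0, 0.0165], [0, 0, 0], 1], [[-0.031, 0, 0.0165], [0, 0, 0], 1], [[-0.031, 0, 0.0165], [0, 0, 0], 1], [[-0.031, 0, 0.0165], [0, 0, 0], 1], [[-0.031, 0, 0.0165], [0, 0, 0], 1], [[-0.031, 0, 0.0165], [0, 0, 0], 1]]'

```text
time_s: 33.82
ee_pos: [0.4212, 0.1482, 0.1963]
tcp_rot: [0.579, -0.427, 0.393, -0.573]
ft_force: [0.8, -0.5, 0.5]
width: 0.0853
```

>>> jog_arm --series '[[[-0.031, 0, 0.0165], [0, 0, 0], 1], [[-0.031, 0, 0.0165], [0, 0, 0], 1], [[-0.031, 0, 0.0165], [0, 0, 0], 1], [[0, 0, 0], [0, -0.117, 0], 1], [[0, 0, 0], [0, -0.117, 0], 1], [[0, 0, 0], [0, -0.117, 0], 1], [[0, 0, 0], [0, -0.117, 0], 1], [[0, 0, 0], [0, -0.117, 0], 1]]'

```text
time_s: 34.48
ee_pos: [0.43, 0.2699, 0.1948]
tcp_rot: [-0.672, 0.234, -0.193, 0.676]
ft_force: [-0.0, -0.7, -0.2]
width: 0.0853
```

>>> jog_arm --series '[[[0, 0, 0], [0, -0.117, 0], 1], [[0, 0, 0], [0, -0.117, 0], 1], [[0, 0, 0], [0, -0.117, 0], 1], [[0, 0, 0], [0, -0.117, 0], 1], [[0, 0, 0], [0, 0, 0], 1], [[0, 0, 0], [0, 0, 0], 1], [[0, 0, 0], [0, 0, 0], 1], [[0, 0, 0], [0, 0, 0], 1]]'

```text
time_s: 35.15
ee_pos: [0.4255, 0.2668, 0.1905]
tcp_rot: [-0.7, 0.068, -0.021, 0.71]
ft_force: [0.6, 1.4, 0.1]
width: 0.0856
```

```bash
python3 go.py .448 .296 .12 1.38
python3 - <<'E'
from h import *
from chk import greymask
c=viewer.capture("wrist"); cv2.imwrite("pics/w10.png",c["frame"]); np.savez("w10.npz",mtx=c["mtx"],T=c["T"])
print([(round(q["p"],2),np.round(q["point"],1),at_z(c,q["point"][::-1],.066).round(4)) for q in viewer.tip_of("wrist","book_1_spine")])
for q in viewer.regions_of("wrist","book_1_mid"): print(round(q["p"],2),np.round(q["bbox"]))
E
```

```text
t 35.15 tcp [0.4255 0.2668 0.1905] w 0.0856 F [0.6 1.4 0.1]
tool x [ 0.99  -0.125 -0.068] y [-0.066  0.018 -0.998] z [0.126 0.992 0.01 ] q [ 0.11  0.74 -1.13  1.91  0.72  1.02  0.11]
shift in present axes [0.0235 0.0693 0.0311]
turn [-0.007  0.065 -0.068] shift in final axes [0.0166 0.0705 0.0329]
bay-b frame 0.1258 0.5374 0.1515 tool y in bay -0.056 0.04
[(0.91, array([238.2, 321.6]), array([0.4472, 0.2989, 0.066 ]))]
0.64 [300. 166. 337. 301.]
```

View pics/w10.png

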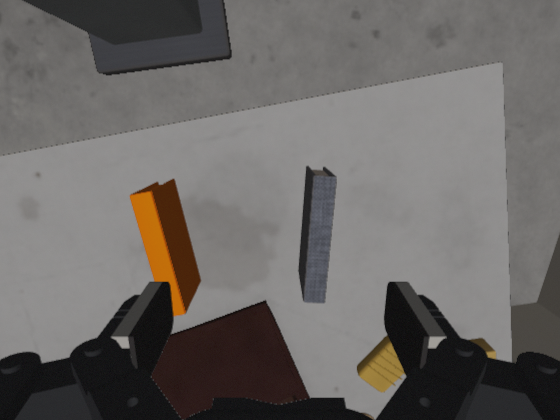

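The grey book's spine runs from (324,171) to (315,301). The orange one stands clear at the left, (165,245), and the wax is at (385,365). The network's spine point agrees with the top-view fit to 3 mm.

>>> jog_arm --series '[[[0, 0, 0], [-0.007, 0.065, -0.068], 0.7], [[0.008, 0, 0.016], [0, 0, 0], 0.65], [[0.008, 0, 0.016], [0, 0, 0], 0.65], [[0, 0.03, 0], [0, 0, 0], 0.65], [[0, 0.03, 0], [0, 0, 0], 0.65], [[0, 0.025, 0], [0, 0, 0], 0.65], [[0, 0, 0], [0, 0, 0], 0.65], [[0, 0, 0], [0, 0, 0], 0.65]]'

```text
time_s: 35.97
ee_pos: [0.4498, 0.2981, 0.1055]
tcp_rot: [-0.703, 0.066, -0.073, 0.704]
ft_force: [-0.0, 0.4, 1.1]
width: 0.0553
```

```bash
python3 go.py .448 .2972 .034 1.385
python3 - <<'E'
from h import *
w=np.load("w10.npz"); a,b=at_z(w,(323.5,171),.066),at_z(w,(315,301.5),.066); print(a,b,(a+b)/2,np.arctan2((b-a)[1],(b-a)[0]))
c=viewer.capture("wrist"); print([(round(q["p"],2),np.round(q["point"],1),at_z(c,q["point"][::-1],.066).round(4)) for q in viewer.tip_of("wrist","book_1_spine")])
E
```

```text
t 35.97 tcp [0.4498 0.2981 0.1055] w 0.0553 F [-0.   0.4  1.1]
tool x [ 0.981 -0.196  0.009] y [ 0.009  0.001 -1.   ] z [0.196 0.981 0.003] q [-0.06  0.84 -0.95  1.93  0.92  0.87 -0.13]
shift in present axes [-0.0022  0.0715 -0.0015]
turn [-0.003 -0.012  0.009] shift in final axes [-0.0016  0.0715 -0.0012]
bay-b frame 0.1593 0.5585 0.0665 tool y in bay 0.009 -0.002
[0.39555509 0.30541263 0.066     ] [0.49974606 0.28837267 0.066     ] [0.44765057 0.29689265 0.066     ] -0.1621103285904793
[(0.86, array([247.4, 275.5]), array([0.448 , 0.2968, 0.066 ]))]
```

>>> jog_arm --series '[[[-0.002, 0.02, -0.001], [0, -0.02, 0.005], 0.65], [[0, 0.02, 0], [0, 0, 0], 0.65], [[0, 0.018, 0], [0, 0, 0], 0.65], [[0, 0.008, 0], [0, 0, 0], 0.65], [[0, 0, 0], [0, 0, 0], 0.65], [[0, 0, 0], [0, 0, 0], 0.65], [[0, 0, 0], [0, 0, 0], 0.65], [[0, 0, 0], [0, 0, 0], 0.65]]'

```text
time_s: 36.73
ee_pos: [0.4557, 0.3032, 0.0505]
tcp_rot: [-0.698, 0.057, -0.072, 0.71]
ft_force: [0.3, 0.3, 0.4]
width: 0.0554
```

```bash
python3 go.py .448 .297 .034 1.396
```

```text
t 36.73 tcp [0.4557 0.3032 0.0505] w 0.0554 F [0.3 0.3 0.4]
tool x [ 0.983 -0.181  0.019] y [ 0.022  0.015 -1.   ] z [0.18  0.983 0.019] q [-0.11  0.91 -0.87  1.95  1.05  0.78 -0.21]
shift in present axes [-0.0068  0.0163 -0.0078]
turn [-0.019 -0.007  0.019] shift in final axes [-0.0065  0.0165 -0.0075]
bay-b frame 0.1666 0.5613 0.0115 tool y in bay 0.026 0.007
```

>>> jog_arm --series '[[[-0.006, 0.005, -0.007], [-0.019, 0, 0.019], 0.65], [[0, 0.009, -0.001], [0, 0, 0], 0.65], [[0, 0.006, 0], [0, 0, 0], 0.65], [[0, 0, 0], [0, 0, 0], 0], [[0, 0, 0], [0, 0, 0], 0], [[0, 0, 0], [0, 0, 0], 0], [[0, 0, 0], [0, 0, 0], 0], [[0, 0, 0], [0, 0, 0], 0]]' --squeeze 60

```text
time_s: 37.4
ee_pos: [0.4487, 0.2964, 0.03]
tcp_rot: [0.704, -0.064, 0.064, -0.704]
ft_force: [0.0, 0.0, -0.2]
width: 0.0173
```

```bash
python3 go.py .448 .297 .034 1.396
```

```text
t 37.4 tcp [0.4487 0.2964 0.03  ] w 0.0173 F [ 0.   0.  -0.2]
tool x [ 0.983 -0.181  0.   ] y [ 0. -0. -1.] z [ 0.181  0.983 -0.   ] q [-0.12  0.94 -0.85  1.96  1.06  0.77 -0.22]
shift in present axes [-0.0008 -0.004   0.0005]
turn [ 0.    -0.007  0.   ] shift in final axes [-0.0008 -0.004   0.0005]
bay-b frame 0.1577 0.5572 -0.009 tool y in bay 0.0 -0.0
```

>>> jog_arm --series '[[[0, -0.03, 0], [0, 0, 0], 0], [[0, -0.035, 0], [0, 0, 0], 0], [[0, -0.035, 0], [0, 0, 0], 0], [[0, -0.035, 0], [0, 0, 0], 0], [[0, -0.03, -0.01], [0, 0, 0], 0], [[0, 0, -0.03], [0, 0, 0], 0], [[0.001, 0, -0.033], [0, 0, 0], 0], [[0.001, 0, -0.033], [0, 0, 0], 0]]'

```text
time_s: 38.07
ee_pos: [0.4299, 0.1981, 0.2028]
tcp_rot: [-0.702, 0.061, -0.059, 0.707]
ft_force: [1.4, -1.3, -1.3]
width: 0.0174
```

>>> jog_arm --series '[[[0.001, 0, -0.033], [0, 0, 0], 0], [[0.001, 0, -0.033], [0, 0, 0], 0], [[0.001, 0, -0.033], [0, 0, 0], 0], [[0.001, 0, -0.033], [0, 0, 0], 0], [[0.001, 0, -0.033], [0, 0, 0], 0], [[0.001, 0, -0.033], [0, 0, 0], 0], [[0.001, 0, -0.033], [0, 0, 0], 0], [[0, 0, -0.02], [0, 0, 0], 0]]'

```text
time_s: 38.73
ee_pos: [0.3887, -0.0645, 0.2017]
tcp_rot: [-0.704, 0.059, -0.058, 0.705]
ft_force: [0.5, -0.3, -2.5]
width: 0.0173
```

```bash
python3 go.py .477 -.335 .2 1.918
```

```text
t 38.73 tcp [ 0.3887 -0.0645  0.2017] w 0.0173 F [ 0.5 -0.3 -2.5]
tool x [ 0.986 -0.166 -0.002] y [-0.001  0.001 -1.   ] z [0.166 0.986 0.001] q [ 0.92  0.56 -1.2   2.2   0.71  0.86  0.68]
shift in present axes [ 0.132   0.0012 -0.2521]
turn [-0.002 -0.514 -0.001] shift in final axes [-0.009   0.0017 -0.2844]
bay-b frame -0.0214 0.2384 0.1627 tool y in bay -0.001 0.002
```

>>> jog_arm --series '[[[0.014, 0, -0.03], [0, 0, 0], 0], [[0.016, 0, -0.031], [0, 0, 0], 0], [[0.016, 0, -0.031], [0, 0, 0], 0], [[0.016, 0, -0.031], [0, 0, 0], 0], [[0.016, 0, -0.031], [0, 0, 0], 0], [[0.016, 0, -0.031], [0, 0, 0], 0], [[0.016, 0, -0.028], [0, 0, 0], 0], [[0, 0, 0], [0, -0.11, 0], 0]]'

```text
time_s: 39.4
ee_pos: [0.4575, -0.3122, 0.201]
tcp_rot: [0.709, -0.024, 0.02, -0.704]
ft_force: [0.8, -1.0, -1.5]
width: 0.0176
```

>>> jog_arm --series '[[[0, 0, 0], [0, -0.11, 0], 0], [[0, 0, 0], [0, -0.11, 0], 0], [[0, 0, 0], [0, -0.11, 0], 0], [[0, 0, 0], [0, -0.07, 0], 0], [[0, 0, 0], [0, 0, 0], 0], [[0, 0, 0], [0, 0, 0], 0], [[0, 0, 0], [0, 0, 0], 0], [[0, 0, 0], [0, 0, 0], 0]]'

```text
time_s: 40.07
ee_pos: [0.4551, -0.3156, 0.1983]
tcp_rot: [0.697, 0.119, -0.126, -0.696]
ft_force: [-0.1, -0.3, -1.4]
width: 0.0171
```

```bash
python3 go.py .5056 -.3247 .075 1.918
python3 - <<'E'
from h import *
c=viewer.capture("wrist")
print([(round(q["p"],2),at_z(c,q["point"][::-1],.039).round(4)) for q in viewer.tip_of("wrist","bay_a")])
s=readout.observe();print([(round(q["p"],2),np.round(q["point"],1)) for q in viewer.tip_of("wrist","book_1_spine")],proj(c,[s["ee_pos"]+[0,0,.036]]))
E
```

```text
t 40.07 tcp [ 0.4551 -0.3156  0.1983] w 0.0171 F [-0.1 -0.3 -1.4]
tool x [ 0.94   0.341 -0.01 ] y [-0.01  -0.004 -1.   ] z [-0.341  0.94  -0.   ] q [ 1.23  0.82 -1.19  1.8   0.84  1.15  1.67]
shift in present axes [ 0.0457  0.1228 -0.0258]
turn [ 0.    0.   -0.01] shift in final axes [ 0.0444  0.1233 -0.0258]
bay-b frame -0.0444 -0.0201 0.1593 tool y in bay -0.01 -0.0
[(0.89, array([ 0.4916, -0.2831,  0.039 ])), (0.59, array([ 0.4473, -0.1705,  0.039 ]))]
[(0.71, array([340.4, 277.7]))] [[278.29872718 338.96607768]]
```

>>> jog_arm --series '[[[0.015, 0, -0.013], [0, 0, -0.01], 0], [[0.015, 0, -0.013], [0, 0, 0], 0], [[0.014, 0, 0], [0, 0, 0], 0], [[0, 0.03, 0], [0, 0, 0], 0], [[0, 0.035, 0], [0, 0, 0], 0], [[0, 0.03, 0], [0, 0, 0], 0], [[0, 0.015, 0], [0, 0, 0], 0], [[0, 0, 0], [0, 0, 0], 0]]'

```text
time_s: 40.88
ee_pos: [0.5106, -0.3267, 0.087]
tcp_rot: [0.699, 0.123, -0.119, -0.695]
ft_force: [-1.2, 0.0, -1.0]
width: 0.0175
```

```bash
python3 go.py .5056 -.3247 .061 1.918
```

```text
t 40.88 tcp [ 0.5106 -0.3267  0.087 ] w 0.0175 F [-1.2  0.  -1. ]
tool x [0.941 0.337 0.004] y [ 0.006 -0.005 -1.   ] z [-0.337  0.941 -0.007] q [ 1.1   0.99 -1.05  1.75  1.01  1.04  1.57]
shift in present axes [-0.0041  0.0259  0.0038]
turn [ 0.007 -0.003  0.004] shift in final axes [-0.004   0.026   0.0036]
bay-b frame 0.004 -0.0495 0.048 tool y in bay 0.004 -0.007
```

>>> jog_arm --series '[[[-0.005, 0.008, 0.004], [0.007, 0, 0.004], 0], [[-0.002, 0.008, 0.001], [0, 0, 0], 0], [[0, 0.006, 0], [0, 0, 0], 0], [[0, 0.004, 0], [0, 0, 0], 0], [[0, 0.003, 0], [0, 0, 0], 0], [[0, 0.001, 0], [0, 0, 0], 0], [[0, 0, 0], [0, 0, 0], 0], [[0, 0, 0], [0, 0, 0], 0]]'

```text
time_s: 41.55
ee_pos: [0.5048, -0.3254, 0.0613]
tcp_rot: [0.698, 0.122, -0.118, -0.695]
ft_force: [0.1, -0.5, -0.7]
width: 0.0172
```

```bash
python3 go.py .5056 -.3247 .061 1.918
```

```text
t 41.55 tcp [ 0.5048 -0.3254  0.0613] w 0.0172 F [ 0.1 -0.5 -0.7]
tool x [0.942 0.335 0.005] y [ 0.006 -0.003 -1.   ] z [-0.335  0.942 -0.005] q [ 1.1   1.02 -1.03  1.78  1.05  1.    1.54]
shift in present axes [0.001  0.0003 0.0004]
turn [ 0.005 -0.006  0.005] shift in final axes [0.001  0.0003 0.0004]
bay-b frame -0.001 -0.0463 0.0223 tool y in bay 0.005 -0.005
```

>>> jog_arm --series '[[[0, 0.002, 0], [0, 0, 0], 0], [[0, 0, 0], [0, 0, 0], 0.5], [[0, 0, 0], [0, 0, 0], 0.6], [[0, 0, 0], [0, 0, 0], 0.6], [[0, -0.02, 0], [0, 0, 0], 0.6], [[0, -0.03, 0], [0, 0, 0], 0.6], [[0, -0.03, 0], [0, 0, 0], 0.6], [[0, -0.01, 0], [0, 0, 0], 0.6]]'

```text
time_s: 42.22
ee_pos: [0.5036, -0.3245, 0.1499]
tcp_rot: [0.697, 0.122, -0.119, -0.696]
ft_force: [1.3, -1.1, -0.1]
width: 0.0512
```

```bash
python3 go.py .5165 -.3548 .15 .347
python3 - <<'E'
from h import *
from chk import chk
c=chk("side",(270,130,350,200))
for nm,b in(("upright",box(.5056,-.3247,.347,.063,(.104,.018,.066))),("flat",box(.490,-.2815,.347,.039,(.104,.066,.018)))):
    p=proj(c,b); print(nm,p.min(0).round(),p.max(0).round())
E
```

```text
t 42.22 tcp [ 0.5036 -0.3245  0.1499] w 0.0512 F [ 1.3 -1.1 -0.1]
tool x [0.942 0.335 0.003] y [ 0.004 -0.    -1.   ] z [-0.335  0.942 -0.001] q [ 1.14  0.91 -1.12  1.73  0.92  1.12  1.64]
shift in present axes [ 0.002  -0.0001 -0.0328]
turn [-0.002  1.566  0.004] shift in final axes [ 0.0328 -0.0001  0.0019]
bay-b frame -0.0019 -0.0451 0.1109 tool y in bay 0.003 -0.001
side [(174, [312, 130, 323, 151]), (58, [330, 139, 339, 148]), (397, [270, 146, 299, 200]), (568, [297, 156, 328, 177]), (41, [345, 186, 350, 200])]
upright [298. 159.] [328. 178.]
flat [298. 173.] [328. 189.]
```

Upright in bay b. Next I turn the jaw along the bay and push the book over.

>>> jog_arm --series '[[[0, -0.001, 0], [0, 0.12, 0], 0.6], [[0, -0.001, 0], [0, 0.12, 0], 0.6], [[0, -0.001, 0], [0, 0.12, 0], 0.6], [[0, -0.001, 0], [0, 0.12, 0], 0.6], [[0, -0.001, 0], [0, 0.12, 0], 0.6], [[0, -0.001, 0], [0, 0.12, 0], 0.6], [[0, -0.001, 0], [0, 0.12, 0], 0.6], [[0, -0.001, 0], [0, 0.12, 0], 0.6]]'

```text
time_s: 42.93
ee_pos: [0.5, -0.326, 0.1514]
tcp_rot: [0.669, -0.228, 0.227, -0.669]
ft_force: [-0.4, -0.1, 0.4]
width: 0.0512
```

>>> jog_arm --series '[[[0, -0.001, 0], [0, 0.12, 0], 0.6], [[0, -0.001, 0], [0, 0.12, 0], 0.6], [[0, -0.001, 0], [0, 0.12, 0], 0.6], [[0, -0.001, 0], [0, 0.12, 0], 0.6], [[0, -0.001, 0], [0, 0.12, 0], 0.6], [[0.016, 0, 0.003], [0, 0, 0], 0.6], [[0.016, 0, 0.003], [0, 0, 0], 0.6], [[0, 0, 0], [0, 0, 0], 0.6]]'

```text
time_s: 43.6
ee_pos: [0.5095, -0.3555, 0.1473]
tcp_rot: [0.569, -0.428, 0.419, -0.563]
ft_force: [0.1, -0.5, -0.4]
width: 0.0512
```

```bash
python3 go.py .5165 -.3548 .073 .347; python3 -c "
from chk import chk; chk('side',(270,130,350,200))"
```

```text
t 43.6 tcp [ 0.5095 -0.3555  0.1473] w 0.0512 F [ 0.1 -0.5 -0.4]
tool x [ 0.282 -0.959 -0.006] y [-0.015  0.002 -1.   ] z [ 0.959  0.282 -0.014] q [ 0.99  0.79 -0.74  1.66  0.63  0.96  0.3 ]
shift in present axes [0.0017 0.0742 0.008 ]
turn [ 0.014 -0.061 -0.006] shift in final axes [0.0017 0.0743 0.0069]
bay-b frame -0.0069 -0.0762 0.1083 tool y in bay -0.014 0.007
side [(70, [297, 130, 310, 143]), (79, [323, 130, 334, 144]), (58, [330, 139, 339, 148]), (391, [270, 146, 299, 200]), (567, [297, 156, 328, 177]), (41, [345, 186, 350, 200])]
```

>>> jog_arm --series '[[[0.003, 0, 0.006], [0.014, -0.061, -0.006], 0.6], [[0.002, 0.02, 0], [0, 0, 0], 0.6], [[0.002, 0.02, 0], [0, 0, 0], 0.6], [[0.002, 0.02, 0], [0, 0, 0], 0.6], [[0.001, 0.01, 0], [0, 0, 0], 0.6], [[0, 0, 0], [0, 0, 0], 0.6], [[0, 0, 0], [0, 0, 0], 0.6], [[0, 0, 0], [0, 0, 0], 0.6]]'

```text
time_s: 44.32
ee_pos: [0.514, -0.3543, 0.0713]
tcp_rot: [-0.58, 0.407, -0.4, 0.582]
ft_force: [0.0, -0.0, 0.6]
width: 0.0511
```

```bash
python3 go.py .5165 -.3548 .073 .347; python3 -c "
from chk import chk; chk('side',(270,130,350,200))"
```

```text
t 44.32 tcp [ 0.514  -0.3543  0.0713] w 0.0511 F [ 0.  -0.   0.6]
tool x [ 0.349 -0.937 -0.01 ] y [-0.007  0.009 -1.   ] z [ 0.937  0.349 -0.003] q [ 0.96  0.89 -0.69  1.69  0.73  0.84  0.3 ]
shift in present axes [ 0.0013 -0.0017  0.0022]
turn [ 0.003  0.009 -0.01 ] shift in final axes [ 0.0013 -0.0017  0.0022]
bay-b frame -0.0022 -0.0766 0.0323 tool y in bay -0.003 0.01
side [(1275, [293, 130, 339, 177]), (384, [270, 146, 299, 200]), (41, [345, 186, 350, 200])]
```

Push left about 33 mm, using larger steps.

>>> jog_arm --series '[[[-0.008, 0, 0], [0, 0, 0.005], 0.6], [[-0.009, 0, 0], [0, 0, 0.005], 0.6], [[-0.009, 0, 0], [0, 0, 0.005], 0.6], [[-0.009, 0, 0], [0, 0, 0.005], 0.6], [[-0.006, 0, 0], [0, 0, 0], 0.6], [[0, 0, 0], [0, 0, 0], 0.6], [[0, 0, 0], [0, 0, 0], 0.6], [[0, 0, 0], [0, 0, 0], 0.6]]'

```text
time_s: 45.03
ee_pos: [0.5003, -0.3109, 0.077]
tcp_rot: [-0.575, 0.411, -0.395, 0.587]
ft_force: [0.6, -0.2, -0.5]
width: 0.051
```

```bash
python3 go.py .5105 -.338 .036 .347; python3 -c "
from chk import chk; chk('side',(270,130,350,200))"
```

```text
t 45.03 tcp [ 0.5003 -0.3109  0.077 ] w 0.051 F [ 0.6 -0.2 -0.5]
tool x [ 0.351 -0.936 -0.027] y [-0.009  0.026 -1.   ] z [0.936 0.351 0.001] q [ 0.94  0.86 -0.7   1.78  0.72  0.8   0.23]
shift in present axes [ 0.03    0.0402 -0.    ]
turn [-0.001  0.012 -0.027] shift in final axes [0.0289 0.041  0.0004]
bay-b frame -0.0003 -0.0312 0.038 tool y in bay 0.001 0.027
side [(1019, [293, 130, 339, 169]), (640, [270, 146, 328, 200]), (41, [345, 186, 350, 200])]
```

>>> jog_arm --series '[[[0.012, 0, 0], [0, 0.01, -0.025], 0.45], [[0.012, 0, 0], [0, 0, 0], 0.45], [[0.006, 0, 0], [0, 0, 0], 0.45], [[0, 0, 0], [0, 0, 0], 0.45], [[0, 0, 0], [0, 0, 0], 0.45], [[0, 0, 0], [0, 0, 0], 0.45], [[0, 0, 0], [0, 0, 0], 0.45], [[0, 0, 0], [0, 0, 0], 0.45]]'

```text
time_s: 45.75
ee_pos: [0.5117, -0.3435, 0.0759]
tcp_rot: [0.579, -0.406, 0.408, -0.578]
ft_force: [1.4, -0.5, 0.5]
width: 0.0387
```

```bash
python3 go.py .5105 -.338 .038 .347; python3 bk.py
python3 - <<'E'
from h import *
c=viewer.capture("wrist"); cv2.imwrite("pics/w11.png",c["frame"])
E
```

```text
t 45.75 tcp [ 0.5117 -0.3435  0.0759] w 0.0387 F [ 1.4 -0.5  0.5]
tool x [ 0.337 -0.942  0.003] y [ 0.002 -0.003 -1.   ] z [0.942 0.337 0.001] q [ 0.95  0.87 -0.69  1.73  0.73  0.81  0.25]
shift in present axes [-0.0057  0.0379  0.0007]
turn [-0.001 -0.004  0.003] shift in final axes [-0.0056  0.0379  0.0008]
bay-b frame -0.0007 -0.0656 0.0369 tool y in bay 0.001 -0.003
200 strip face 46 [-0.0362  0.0337] spine 56 [-0.0341  0.0288] fore 203 [-0.0386 -0.0367]
240 strip face 45 [-0.0181  0.034 ] spine 56 [-0.0171  0.0287] fore 202 [-0.0194 -0.0363]
280 strip face 45 [-0.     0.034] spine 56 [-0.0001  0.0287] fore 202 [-0.0003 -0.0363]
320 strip face 45 [0.018  0.0339] spine 56 [0.0169 0.0286] fore 202 [ 0.0189 -0.0364]
360 strip face 44 [0.0361 0.0343] spine 56 [0.0339 0.0286] fore 202 [ 0.0381 -0.0365]
```

View pics/w11.png

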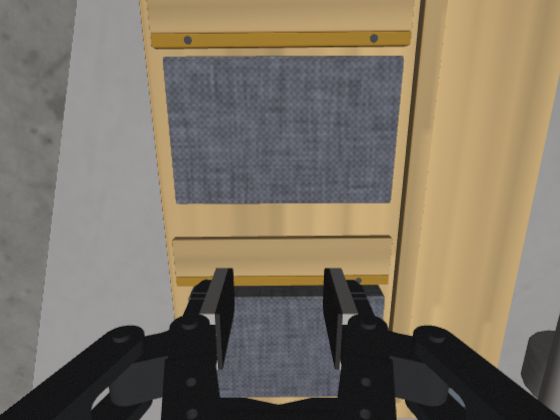

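The view shows both books flat in bays b and c. Book 2 (rows 56–202) has a 5 mm gap to its strip at row 45. I'll lower the tips between the batten and the book and push.

>>> jog_arm --series '[[[-0.005, 0, 0], [0, 0, 0], 0.45], [[0.001, 0.012, 0], [0, 0, 0], 0.45], [[0.001, 0.014, 0], [0, 0, 0], 0.45], [[0.001, 0.009, 0], [0, 0, 0], 0.45], [[0, 0, 0], [0, 0, 0], 0.45], [[0, 0, 0], [0, 0, 0], 0.45], [[0, 0, 0], [0, 0, 0], 0.45], [[0, 0, 0], [0, 0, 0], 0.45]]'

```text
time_s: 46.52
ee_pos: [0.5101, -0.3401, 0.0355]
tcp_rot: [0.579, -0.407, 0.407, -0.578]
ft_force: [0.6, -0.2, 0.2]
width: 0.0381
```

```bash
python3 go.py .505 -.323 .038 .347; python3 bk.py|head -3
```

```text
t 46.52 tcp [ 0.5101 -0.3401  0.0355] w 0.0381 F [ 0.6 -0.2  0.2]
tool x [ 0.338 -0.941  0.001] y [-0.001 -0.001 -1.   ] z [ 0.941  0.338 -0.001] q [ 0.92  0.92 -0.64  1.75  0.78  0.75  0.21]
shift in present axes [-0.0178 -0.0026  0.001 ]
turn [ 0.001 -0.002  0.001] shift in final axes [-0.0178 -0.0025  0.001 ]
bay-b frame -0.001 -0.0619 -0.0035 tool y in bay -0.001 -0.001
200 strip face 43 [-0.0288  0.0337] spine 56 [-0.0267  0.0287] fore 241 [-0.0311 -0.0362]
240 strip face 43 [-0.0148  0.0337] spine 56 [-0.0137  0.0286] fore 241 [-0.0159 -0.0363]
280 strip face 42 [-0.0007  0.034 ] spine 56 [-0.0008  0.0286] fore 240 [-0.0008 -0.0359]
```

Push to about -0.044, a shift of 18 mm.

>>> jog_arm --series '[[[-0.006, 0, 0], [0, 0, 0.004], 0.45], [[-0.007, 0, 0], [0, 0, 0.004], 0.45], [[-0.007, 0, 0], [0, 0, 0], 0.45], [[-0.004, 0, 0], [0, 0, 0], 0.45], [[0, 0, 0], [0, 0, 0], 0.45], [[0, 0, 0], [0, 0, 0], 0.45], [[0, 0, 0], [0, 0, 0], 0.45], [[0, 0, 0], [0, 0, 0], 0.45]]'

```text
time_s: 47.23
ee_pos: [0.505, -0.3219, 0.0398]
tcp_rot: [0.579, -0.404, 0.41, -0.578]
ft_force: [1.6, -2.4, 0.1]
width: 0.0386
```

```bash
python3 go.py .505 -.323 .038 .347; python3 bk.py
```

```text
t 47.23 tcp [ 0.505  -0.3219  0.0398] w 0.0386 F [ 1.6 -2.4  0.1]
tool x [ 0.338 -0.941  0.008] y [ 0.007 -0.006 -1.   ] z [0.941 0.338 0.005] q [ 0.9   0.9  -0.64  1.8   0.79  0.71  0.16]
shift in present axes [ 0.0011  0.0018 -0.0004]
turn [-0.005 -0.002  0.008] shift in final axes [ 0.0011  0.0018 -0.0004]
bay-b frame 0.0004 -0.043 0.0008 tool y in bay 0.005 -0.008
200 strip face 99 [-0.0294  0.0337] spine 100 [-0.027   0.0339] fore 270 [-0.0315 -0.0314]
240 strip face 98 [-0.0143  0.0341] spine 100 [-0.0132  0.0339] fore 269 [-0.0154 -0.0311]
280 strip face 98 [0.0007 0.034 ] spine 99 [0.0006 0.0342] fore 269 [ 0.0006 -0.0311]
320 strip face 97 [0.0158 0.0344] spine 99 [0.0144 0.0342] fore 269 [ 0.0166 -0.0312]
360 strip face 97 [0.0308 0.0343] spine 99 [0.0282 0.0341] fore 268 [ 0.0326 -0.0308]
```

Book 2 is snug too. Now I back off, rise, and locate the open bar.

>>> jog_arm --series '[[[0.012, 0, 0], [0, 0, 0], 0.45], [[0, -0.03, 0], [-0.005, 0, 0.008], 0.45], [[0, -0.035, -0.003], [0, 0, 0], 0.45], [[0, -0.035, -0.003], [0, 0, 0], 0.45], [[0, -0.035, 0], [0, 0, 0], 0.45], [[0, -0.035, 0], [0, 0, 0], 0.45], [[0, -0.035, 0], [0, 0, 0], 0.45], [[0, -0.035, 0], [0, 0, 0], 0.45]]'

```text
time_s: 47.95
ee_pos: [0.497, -0.3279, 0.2779]
tcp_rot: [-0.578, 0.416, -0.393, 0.581]
ft_force: [0.3, -0.6, -0.4]
width: 0.0385
```

>>> jog_arm --series '[[[0, -0.035, 0], [0, 0, 0], 0.45], [[0, -0.035, 0], [0, 0, 0], 0.45], [[0, -0.03, 0], [0, 0, 0], 0.45], [[-0.02, 0, 0], [0, 0, 0], 0.45], [[-0.02, 0, 0], [0, 0, 0], 0.45], [[0, 0, 0], [0, 0, 0], 0.45], [[0, 0, 0], [0, 0, 0], 0.45], [[0, 0, 0], [0, 0, 0], 0.45]]'

```text
time_s: 48.62
ee_pos: [0.4874, -0.2856, 0.3921]
tcp_rot: [-0.577, 0.412, -0.395, 0.585]
ft_force: [0.7, -0.2, -0.0]
width: 0.0387
```

```bash
python3 go.py .6254 -.2325 .39 .347
python3 - <<'E'
from h import *
C={n:viewer.capture(n) for n in("top","side","wrist")}; o=[]
print("expected bar px",{n:proj(C[n],[[.6254,-.2325,.318]]).round(1) for n in C})
for n in C:
    f=C[n]["frame"].astype(int); m=((f[...,2]-f[...,0]>45)&(f[...,2]<165)&(f[...,1]<100)).astype(np.uint8)
    u=proj(C[n],[[.6254,-.2325,.318]])[0].astype(int); k=np.zeros_like(m); R_=60 if n!="wrist" else 140
    sl=(slice(max(0,u[1]-R_),u[1]+R_),slice(max(0,u[0]-R_),u[0]+R_)); k[sl]=m[sl]
    nn,lab,s,cen=cv2.connectedComponentsWithStats(k)
    if nn>1:
        i=1+s[1:,4].argmax(); r=cv2.minAreaRect(np.argwhere(lab==i)[:,::-1].astype(np.float32)); print(n,s[i].tolist(),r)
        if n!="wrist": o.append((C[n],r[0]))
if len(o)==2: print("bar tri",tri(o))
E
```

```text
t 48.62 tcp [ 0.4874 -0.2856  0.3921] w 0.0387 F [ 0.7 -0.2 -0. ]
tool x [ 0.349 -0.937 -0.027] y [-0.014  0.023 -1.   ] z [ 0.937  0.349 -0.005] q [ 1.05  0.5  -0.92  1.48  0.38  1.38  0.47]
shift in present axes [-0.0015  0.0014  0.1479]
turn [ 0.005  0.01  -0.027] shift in final axes [-0.003   0.0021  0.1479]
bay-b frame -0.0039 -0.0029 0.3531 tool y in bay -0.005 0.027
expected bar px {'top': array([[363.2, 173.8]]), 'side': array([[273.8, 107.6]]), 'wrist': array([[518.8, 227.7]])}
top [317, 168, 92, 46, 918] ((363.546630859375, 190.6255340576172), (12.96325397491455, 99.09925842285156), 69.62356567382812)
side [272, 98, 5, 20, 65] ((273.78680419921875, 107.48477935791016), (3.633599281311035, 19.094209671020508), 4.085616588592529)
wrist [394, 87, 51, 248, 5941] ((420.02069091796875, 210.14828491210938), (37.758262634277344, 248.57032775878906), 3.3664603233337402)
bar tri [ 0.59578402 -0.22387794  0.3255497 ]
```

>>> jog_arm --series '[[[-0.002, 0, 0.03], [0.005, 0.01, -0.027], 0.5], [[0, 0, 0.036], [0, 0, 0], 0.5], [[0, 0, 0.036], [0, 0, 0], 0.5], [[0, 0, 0.036], [0, 0, 0], 0.5], [[0, 0, 0.005], [0, 0, 0], 0.5], [[0, 0, 0], [0, 0, 0], 0.5], [[0, 0, 0], [0, 0, 0], 0.5], [[0, 0, 0], [0, 0, 0], 0.5]]'

```text
time_s: 49.43
ee_pos: [0.6236, -0.2433, 0.382]
tcp_rot: [0.578, -0.415, 0.407, -0.573]
ft_force: [-1.3, -0.4, 0.5]
width: 0.0426
```

```bash
python3 go.py .6254 -.2325 .301 .347
python3 - <<'E'
from h import *
c=viewer.capture("wrist"); cv2.imwrite("pics/w12.png",c["frame"]); print(proj(c,[[.6254-.067*.34*k,-.2325+.067*.94*k,.318] for k in(-1,0,1)]).round(0))
E
```

```text
t 49.43 tcp [ 0.6236 -0.2433  0.382 ] w 0.0426 F [-1.3 -0.4  0.5]
tool x [ 0.325 -0.946 -0.005] y [-0.013  0.001 -1.   ] z [ 0.946  0.325 -0.012] q [ 0.74  0.67 -0.85  1.19  0.48  1.49  0.3 ]
shift in present axes [-0.0092  0.081   0.0062]
turn [ 0.012 -0.016 -0.005] shift in final axes [-0.0095  0.081   0.0054]
bay-b frame 0.1386 -0.0095 0.343 tool y in bay -0.012 0.005
[[290. 318.]
 [289. 219.]
 [288. 100.]]
```

View pics/w12.png

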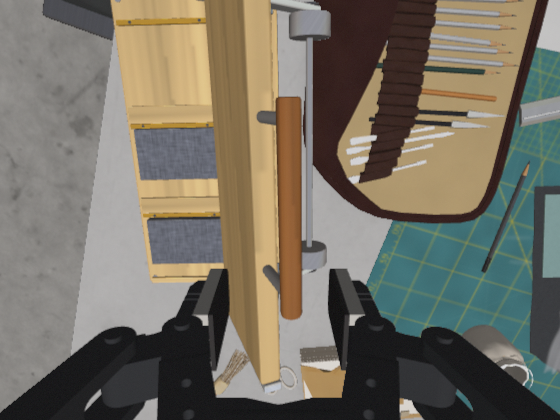

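The bar appears at columns 277–301, rows 97–318, exactly where predicted, between the fingers. I'll descend and grip.

>>> jog_arm --series '[[[-0.009, 0, 0.005], [0.012, -0.016, -0.005], 0.5], [[0, 0.025, 0], [0, 0, 0], 0.5], [[0, 0.025, 0], [0, 0, 0], 0.5], [[0, 0.02, 0], [0, 0, 0], 0.5], [[0, 0.005, 0], [0, 0, 0], 0.5], [[0, 0, 0], [0, 0, 0], 0.5], [[0, 0, 0], [0, 0, 0], 0.5], [[0, 0, 0], [0, 0, 0], 0.5]]'

```text
time_s: 50.15
ee_pos: [0.621, -0.2364, 0.3111]
tcp_rot: [-0.577, 0.404, -0.411, 0.578]
ft_force: [0.4, -0.4, -0.0]
width: 0.0423
```

```bash
python3 go.py .6254 -.2325 .301 .347
```

```text
t 50.15 tcp [ 0.621  -0.2364  0.3111] w 0.0423 F [ 0.4 -0.4 -0. ]
tool x [ 0.335 -0.942  0.008] y [ 0.009 -0.005 -1.   ] z [0.942 0.335 0.007] q [ 0.76  0.69 -0.84  1.36  0.52  1.3   0.25]
shift in present axes [-0.0022  0.0101  0.0054]
turn [-0.007 -0.005  0.008] shift in final axes [-0.0021  0.0101  0.0054]
bay-b frame 0.1385 -0.0021 0.2721 tool y in bay 0.007 -0.008
```

>>> jog_arm --series '[[[0, 0.009, 0.006], [0, 0, 0], 0.5], [[0, 0.004, 0], [0, 0, 0], 0.5], [[0, 0, 0], [0, 0, 0], 0], [[0, 0, 0], [0, 0, 0], 0], [[0, 0, 0], [0, 0, 0], 0], [[0, 0, 0], [0, 0, 0], 0], [[0, 0, 0], [0, 0, 0], 0], [[0, 0, 0], [0, 0, 0], 0]]' --squeeze 40

```text
time_s: 50.82
ee_pos: [0.6271, -0.235, 0.3009]
tcp_rot: [0.578, -0.403, 0.413, -0.577]
ft_force: [-0.6, 0.4, 0.3]
width: 0.0128
```

```bash
python3 pl.py
python3 - <<'E'
import numpy as np
for th in np.arange(1.95,-.05,-.1):
    a=th-.212; print(round(th,2),"bx",round(.1075-.2184*np.cos(a),4),"tcp z",round(.103+.2184*np.sin(a)-.0187,4))
E
```

```text
t 50.82 tcp [ 0.6271 -0.235   0.3009] w 0.0128 F [-0.6  0.4  0.3]
tool x [ 0.335 -0.942  0.012] y [ 0.01  -0.009 -1.   ] z [0.942 0.335 0.007] q [ 0.75  0.71 -0.83  1.36  0.53  1.29  0.24]
radial 0.0373 0.2166 0.2198 theta if held 1.953 lateral -0.0026
1.95 bx 0.1438 tcp z 0.2997
1.85 bx 0.1222 tcp z 0.3022
1.75 bx 0.1003 tcp z 0.3026
1.65 bx 0.0786 tcp z 0.3008
1.55 bx 0.0571 tcp z 0.2968
1.45 bx 0.0362 tcp z 0.2907
1.35 bx 0.0159 tcp z 0.2826
1.25 bx -0.0034 tcp z 0.2724
1.15 bx -0.0217 tcp z 0.2604
1.05 bx -0.0386 tcp z 0.2466
0.95 bx -0.0541 tcp z 0.2312
0.85 bx -0.0679 tcp z 0.2144
0.75 bx -0.08 tcp z 0.1962
0.65 bx -0.0903 tcp z 0.1769
0.55 bx -0.0985 tcp z 0.1567
0.45 bx -0.1047 tcp z 0.1358
0.35 bx -0.1088 tcp z 0.1143
0.25 bx -0.1107 tcp z 0.0926
0.15 bx -0.1105 tcp z 0.0708
0.05 bx -0.108 tcp z 0.0491
```

>>> jog_arm --series '[[[0, -0.002, -0.015], [0, 0, 0], 0], [[0, -0.001, -0.018], [0, 0, 0], 0], [[0, 0.001, -0.018], [0, 0, 0], 0], [[0, 0.002, -0.018], [0, 0, 0], 0], [[0, 0.003, -0.018], [0, 0, 0], 0], [[0, 0.005, -0.017], [0, 0, 0], 0], [[0, 0.005, -0.014], [0, 0, 0], 0], [[0, 0, 0], [0, 0, 0], 0]]'

```text
time_s: 51.48
ee_pos: [0.5358, -0.269, 0.296]
tcp_rot: [-0.567, 0.386, -0.426, 0.591]
ft_force: [5.5, 1.2, -13.5]
width: 0.0124
```

```bash
python3 pl.py; python3 go.py .5 -.28 .2 .347|tail -2
```

```text
t 51.48 tcp [ 0.5358 -0.269   0.296 ] w 0.0124 F [  5.5   1.2 -13.5]
tool x [ 0.34  -0.94   0.026] y [ 0.066 -0.004 -0.998] z [0.938 0.341 0.06 ] q [ 0.98  0.59 -0.89  1.62  0.49  1.1   0.32]
radial -0.0611 0.2116 0.2203 theta if held 1.502 lateral -0.0033
turn [-0.061  0.001  0.026] shift in final axes [-0.0018  0.096  -0.0375]
bay-b frame 0.0474 -0.0038 0.257 tool y in bay 0.06 -0.026
```

>>> jog_arm --series '[[[0, 0.005, -0.012], [-0.03, 0, 0.015], 0], [[0, 0.008, -0.016], [-0.02, 0, 0.01], 0], [[0, 0.009, -0.016], [0, 0, 0], 0], [[0, 0.01, -0.015], [0, 0, 0], 0], [[0, 0.011, -0.014], [0, 0, 0], 0], [[0, 0.012, -0.013], [0, 0, 0], 0], [[0, 0.008, -0.008], [0, 0, 0], 0], [[0, 0, 0], [0, 0, 0], 0]]'

```text
time_s: 52.15
ee_pos: [0.4566, -0.2979, 0.2458]
tcp_rot: [-0.576, 0.397, -0.413, 0.583]
ft_force: [1.4, 0.8, -0.0]
width: 0.0127
```

```bash
python3 pl.py; python3 go.py .5 -.28 .2 .347|tail -2
```

```text
t 52.15 tcp [ 0.4566 -0.2979  0.2458] w 0.0127 F [ 1.4  0.8 -0. ]
tool x [ 0.344 -0.939  0.014] y [ 0.025 -0.006 -1.   ] z [0.939 0.344 0.021] q [ 1.1   0.58 -0.88  1.8   0.53  0.99  0.36]
radial -0.1447 0.1615 0.2168 theta if held 1.052 lateral -0.0038
turn [-0.021  0.004  0.014] shift in final axes [-0.0021  0.0458  0.0469]
bay-b frame -0.037 -0.0041 0.2068 tool y in bay 0.022 -0.014
```

>>> jog_arm --series '[[[0, 0.012, -0.014], [-0.015, 0, 0.01], 0], [[0, 0.014, -0.013], [0, 0, 0], 0], [[0, 0.015, -0.011], [0, 0, 0], 0], [[0, 0.016, -0.009], [0, 0, 0], 0], [[0, 0.016, -0.008], [0, 0, 0], 0], [[0, 0.016, -0.006], [0, 0, 0], 0], [[0, 0.012, -0.004], [0, 0, 0], 0], [[0, 0, 0], [0, 0, 0], 0]]'

```text
time_s: 52.82
ee_pos: [0.3974, -0.3195, 0.1454]
tcp_rot: [0.581, -0.403, 0.405, -0.579]
ft_force: [-1.6, -0.4, 0.9]
width: 0.0126
```

```bash
python3 pl.py; python3 go.py .5 -.28 .2 .347|tail -2
```

```text
t 52.82 tcp [ 0.3974 -0.3195  0.1454] w 0.0126 F [-1.6 -0.4  0.9]
tool x [ 0.346 -0.938  0.004] y [ 0.001 -0.005 -1.   ] z [ 0.938  0.346 -0.001] q [ 1.13  0.66 -0.78  1.98  0.67  0.77  0.3 ]
radial -0.2072 0.0611 0.2161 theta if held 0.499 lateral -0.0041
turn [0.001 0.007 0.004] shift in final axes [-0.0022 -0.0546  0.1099]
bay-b frame -0.0999 -0.0042 0.1064 tool y in bay -0.001 -0.004
```

>>> jog_arm --series '[[[0, 0.013, -0.004], [0, 0, 0], 0], [[0, 0.014, -0.003], [0, 0, 0], 0], [[0, 0.014, -0.002], [0, 0, 0], 0], [[0, 0.013, -0.001], [0, 0, 0], 0], [[0, 0.012, 0], [0, 0, 0], 0], [[0, 0.008, 0], [0, 0, 0], 0], [[0, 0.004, 0], [0, 0, 0], 0], [[0, 0, 0], [0, 0, 0], 0]]'

```text
time_s: 53.48
ee_pos: [0.3881, -0.3229, 0.066]
tcp_rot: [0.584, -0.406, 0.402, -0.576]
ft_force: [-4.3, -0.9, -0.6]
width: 0.0124
```

```bash
python3 pl.py
```

```text
t 53.48 tcp [ 0.3881 -0.3229  0.066 ] w 0.0124 F [-4.3 -0.9 -0.6]
tool x [ 0.347 -0.938  0.003] y [-0.011 -0.007 -1.   ] z [ 0.938  0.347 -0.012] q [ 1.05  0.77 -0.64  2.04  0.83  0.62  0.18]
radial -0.217 -0.0183 0.2178 theta if held 0.128 lateral -0.0042
```

>>> jog_arm --series '[[[0, 0.006, 0.001], [0, 0, 0], 0], [[0, 0.006, 0.001], [0, 0, 0], 0], [[0, 0.006, 0.001], [0, 0, 0], 0], [[0, 0.005, 0.001], [0, 0, 0], 0], [[0, 0.003, 0], [0, 0, 0], 0], [[0, 0, 0], [0, 0, 0], 0], [[0, 0, 0], [0, 0, 0], 0], [[0, 0, 0], [0, 0, 0], 0]]'

```text
time_s: 54.15
ee_pos: [0.3908, -0.322, 0.0389]
tcp_rot: [0.585, -0.407, 0.402, -0.575]
ft_force: [-3.0, 1.3, -1.1]
width: 0.0127
```

```bash
python3 pl.py
```

```text
t 54.15 tcp [ 0.3908 -0.322   0.0389] w 0.0127 F [-3.   1.3 -1.1]
tool x [ 0.346 -0.938  0.003] y [-0.015 -0.008 -1.   ] z [ 0.938  0.346 -0.016] q [ 1.01  0.81 -0.59  2.04  0.89  0.57  0.13]
radial -0.2141 -0.0454 0.2188 theta if held 0.003 lateral -0.0042
```

>>> jog_arm --series '[[[0, 0.002, 0], [0, 0, 0], 0], [[0, 0, 0], [0, 0, 0], 0], [[0, 0, 0], [0, 0, 0], 0.4], [[0, 0, 0], [0, 0, 0], 0.45], [[0, 0, 0], [0, 0, 0], 0.45], [[0, -0.015, 0], [0, 0, 0], 0.45], [[0, -0.03, 0], [0, 0, 0], 0.45], [[0, -0.03, 0], [0, 0, 0], 0.45]]'

```text
time_s: 54.82
ee_pos: [0.396, -0.32, 0.1118]
tcp_rot: [0.584, -0.405, 0.401, -0.578]
ft_force: [1.3, -0.5, 0.2]
width: 0.0385
```

>>> jog_arm --series '[[[0, -0.03, 0], [0, 0, 0], 0.45], [[0, -0.03, -0.005], [0, 0, 0], 0.45], [[0.02, -0.02, -0.005], [0, 0, 0], 0.45], [[0.03, 0, 0], [0, 0, 0], 0.45], [[0.03, 0, 0], [0, 0, 0], 0.45], [[0.03, 0, 0], [0, 0, 0], 0.45], [[0.03, 0, 0], [0, 0, 0], 0.45], [[0, 0, 0], [0, 0, 0], 0.45]]'

```text
time_s: 55.48
ee_pos: [0.4484, -0.4605, 0.2105]
tcp_rot: [0.585, -0.392, 0.409, -0.58]
ft_force: [0.4, -0.8, -0.1]
width: 0.0387
```

```bash
python3 pl.py
python3 - <<'E'
from h import *
C={n:viewer.capture(n) for n in("side","top")}
for th in(-.045,0,.03):
    a=th-.212; bx=.1075-.2184*np.cos(a); p=np.array([.490+.94*bx,-.2815+.34*bx,.103+.2184*np.sin(a)]); print(th,{n:proj(C[n],[p]).round(1).tolist() for n in C})
f=C["side"]["frame"].astype(int); m=((f[...,2]-f[...,0]>45)&(f[...,2]<170)&(f[...,1]<110)); k=np.zeros_like(m); k[150:205,325:355]=m[150:205,325:355]
print(np.argwhere(k).mean(0)[::-1],k.sum())
s=C["side"]["frame"][110:240,240:400]; t=C["top"]["frame"][170:270,180:430]
s=cv2.resize(s,(640,520),interpolation=cv2.INTER_CUBIC); cv2.imwrite("pics/s13.png",s)
for n in("weight","reel","wax"): print(n,[np.round(q["point"],0) for q in viewer.tip_of("side",n)][:2])
E
```

```text
t 55.48 tcp [ 0.4484 -0.4605  0.2105] w 0.0387 F [ 0.4 -0.8 -0.1]
tool x [ 0.358 -0.933  0.024] y [ 0.016 -0.02  -1.   ] z [0.934 0.358 0.007] q [ 1.21  0.75 -0.82  1.57  0.61  1.07  0.6 ]
radial -0.2075 0.1262 0.2428 theta if held 0.758 lateral -0.1536
-0.045 {'side': [[342.3, 179.5]], 'top': [[374.8, 247.7]]}
0 {'side': [[343.3, 177.3]], 'top': [[375.5, 248.3]]}
0.03 {'side': [[343.8, 175.7]], 'top': [[376.0, 248.7]]}
[343.12068966 177.25862069] 58
weight []
reel [array([291., 182.])]
wax [array([303., 201.])]
```

View pics/s13.png

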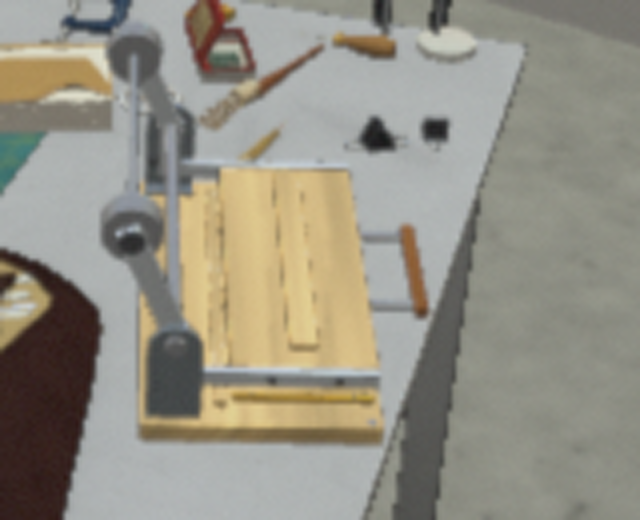

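The platen is shut and level: the bar measures (343.1,177.3), and 0 rad predicts (343.3,177.3). The gripper is clear, so I'm handing in.

```bash
python3 -c "
from rig import order; print(order.sign_off())"
```

```text
the job is handed in; nothing more can be done
None
```

The two notebooks on the table are in the press with the platen resting on them, and I've handed the job in. One hard bump on the way may count against it.

- **What was there:** only two grey notebooks. I left the orange look-alike and the bystanders where they stood.
- **What I did:** I opened the platen until it rested on its stop. One notebook went into bay c and the other into bay b. I stood each on its fore-edge, tipped it to the left and pushed it against its brass strip, then lowered the platen.
- **Last checks on the notebooks:** with the wrist camera, before closing, each spine lay within about 0.5 mm of its strip and straight. Both were about centred front to back; the one in bay c sits roughly 3–4 mm toward the back. I did not look at the notebooks again after closing.
- **Last checks on the platen:** the side view puts the bar where 0 rad predicts, level on the notebooks to within about a quarter of a pixel. The gripper is clear of everything at 55 s.
- **What went wrong:** while I carried the first notebook, the hand ran into the left end of the open platen. The wrist read about 73 N, which is under the 120 N wrist limit but probably over the 40 N allowed for arm contact. I backed off at once; the platen stayed open and the notebook stayed in the grip. Later there was a light touch of about 4 N against the press frame.
- **Bystanders:** in the last picture the networks found the reel about 9 pixels from its first reading and the wax about 3 pixels from its own. They missed the weight. I never went near any of them, so I put this down to detection noise.

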